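# Nest the light-shield covers upside down

### The arm

A 7-joint arm with a two-finger parallel gripper is mounted at the origin on a cart in front of the work surface, level with it; the furniture and walls round the work are solid. World frame = base frame: x ahead of the robot, y to its left, z up, the work surface at z = 0. Lengths are in m, angles in rad, forces in N, time in s.
With the tool pointing down it reaches from about 0.4 to 0.85 m from the base axis. Payload 4.5 kg.
Tool frame: the origin (TCP) lies on the centre line of the jaws, within the pads' length; the fingertips stand 11 mm ahead of it and the grasp point (between the pads) lies 8 mm behind it; z points along the fingers, y is the line along which they close (so a half turn about z gives the same grasp; the last joint's range is limited). The gripper opens to 88 mm and grips with 3 to 60 N. Pads are 18 mm wide; open, the fingers measure 123 mm over their backs; the gripper's body (75 mm by 187 mm) begins 45 mm behind the grasp point.
Start: joints at [-1.199, 0.689, -0.195, 1.565, 0.157, 0.902, -0.215], TCP at [0.207, 0.59, 0.25] pointing down, gripper open.
Joint ranges: [-3.01, 3.01], [-0.46, 2.08], [-1.47, 1.51], [0.13, 2.56], [-1, 4.14], [0.04, 2.09], [-2.66, 2.66]. Speed limits (rad/s): [2.57, 2.57, 3.14, 3.14, 3.14, 3.14, 3.14].

### API

Orientations are given as a unit quaternion [x, y, z, w].
In Python, from plant import * gives the robot as it stands. The module is installed in compiled form; this text tells all that it offers.
- The arm moves only by the tool send_rows, never from a script. Its argument "motion" is a list of rows, each an object of numbers: "x", "y", "z": the shift along the tool's x, y, z in cm; "rx", "ry", "rz": the turn, a rotation vector about the tool's x, y, z in rad; "jaw": the finger opening in cm, from 0 to 8.81. In form: [{"x": .., "y": .., "z": .., "rx": .., "ry": .., "rz": .., "jaw": ..}, ...]. A call has exactly 5 rows; each row shifts and turns the commanded pose from where the row before left it, along the tool's axes as they then stand; what a row does not reach is not made up. A row lasts 1/10 s, in which the tool goes at most 50 mm and 8.59 degrees, less where a joint would pass 70% of its speed; a pose out of reach is approached as far as the arm can. A call is refused whole if a number of a shift passes 5 or a number of a turn 0.15, either way. A call with a gripper value outside its range is refused whole. The fingers move at their own pace and stop on an object; "grip_force" is the grip in N (left out, the last holds). Time passes only in rows, so rows that do not move let the fingers close, or fill a call up. It gives the time, the measured TCP pose, the force, the opening and the grip force at its end, in the units of the state.
- get_state(): the state, without advancing time (a new reading comes with each control period).
- snapshot(name): name is "side" or "top"; returns a dict with "img" (480x640x3 uint8, red, green, blue), "vertical_fov" (degrees; the focal length in pixels is half the picture's height over the tangent of half this angle, whatever the lens; pixels are square), "cx", "cy" (the principal point, pixels), "D" ([k1, k2, p1, p2, k3] as OpenCV has them; the pictures are not rectified), "extrinsics" (4x4, takes a point from camera to world coordinates). Camera axes: x right, y up, looking along -z (the intrinsics and any distortion apply to the point x, -y, -z); pixel columns grow to the right and rows downward; lengths in m; the calibration is good to about 2 mm. A picture is of the moment at which its call begins. There is no depth.
- finish_job(): hands the job in; it is judged then, once.
The state is a dict: "clock": time; "q": joint angles; "qd": joint speeds; "joint_torque": joint torques, N m; "tool_pos": TCP position; "eef_rot": TCP orientation; "contact_force": force on the tool from outside, world axes, zero at the start; "moment": the same for the moment, N m; "opening": opening from 0.0 (shut) to 1.0 (fully open); "finger_force": force on a finger pad.
Only numpy, scipy, OpenCV 4.12 (cv2) and the standard library are available. Lean on these libraries where they do the work, as an engineer would, in place of code of your own. Each camera call takes 0.05 s, during which the arm holds its last target. There are 200 camera calls.

### The job

Put away the light-shield covers that have dried in the rack: nest them upside down, open side up, in the orange cover on the storage foot, first the blue one inside the orange, then the green one inside the blue, each resting level with its knob flat on the floor of the one below. Set each cover gently down into place rather than dropping it, do not press hard, and leave the things round about where they are.

Things in the scene. Friction and masses are not known exactly. Their poses are not given: they have to be found in the camera images.
- cover_orange_mid (a point): Orange domed hard-plastic cover, 96 mm across, 51 mm overall, 80 g; symmetric about z, which points out of its open side. Point on the axis half-way along: flat knob end 25.5 mm below (-z), rim 25.5 mm above (+z). Stub knob 36 mm wide, 18 mm long. Stands loose and open side up from the start, its knob in the foot's collar. All three covers are of one shape.
- cover_blue_mid (a point): Blue domed hard-plastic cover, 96 mm across, 51 mm overall, 80 g; symmetric about z, which points out of its open side. Point on the axis half-way along: flat knob end 25.5 mm below (-z), rim 25.5 mm above (+z). Wall 5 mm thick; its last 26 mm up to the rim is a straight cone flaring 22.6 degrees from the axis (outer diameter 76 mm at z +1.5 mm, 96 mm at the rim).
- cover_green_mid (a point): Green domed hard-plastic cover, 96 mm across, 51 mm overall, 80 g; symmetric about z, which points out of its open side. Point on the axis half-way along: flat knob end 25.5 mm below (-z), rim 25.5 mm above (+z). Flat inner floor 44 mm across, 23 mm above the knob end; so a seated cover's point is 23 mm above that of the cover below, with some 7 mm sideways play.
- rack: Fixed drying rack, base 105 x 215 x 6 mm, origin at underside, x away from its front. Blue and green lie in its two stations (116 mm apart along y, either way round), open side to the front (-x) and 35 degrees above level, knob against a sloping plate, lower rim on two rods. Top of the rim, 106 mm up, is free inside and out; a cover lifts out straight up.
- foot: Fixed storage foot: steel disc 90 mm wide, 4 mm high, with a grey collar 68 mm wide up to 20 mm high; origin at the centre of its underside. The orange cover's knob stands in it.
- tape_mid (a point): Bystander: roll of cream tape lying flat, 52 mm diameter, 18 mm high; point at its centre.
- pink_case_mid (a point): Bystander: closed pink retainer case, 74 x 78 x 27 mm; point at its centre.
- marker_mid (a point): Bystander: red marker lying down, 10 x 120 x 12 mm; point at its centre.
- dappen_mid (a point): Bystander: small clear dappen dish, 31 x 31 x 26 mm; point at its centre.

How it is judged:
On the way, in this order (a step that is already met when the one before it is completed fails the run):
1. the blue cover is set down in the orange one, open side up, while still held (contact force between the fingers and cover_blue above 0.5 N and contact force between cover_blue and cover_orange above 0.2 N and horizontal distance between cover_blue_mid and cover_orange_mid below 0.02 m and z of cover_blue_mid in the frame of cover_orange_mid between 0.015 and 0.04 m and angle between cover_blue_mid's own z axis and vertical below 0.35 rad), for 0.05 s.
2. the blue cover sits level in the orange one, let go (horizontal distance between cover_blue_mid and cover_orange_mid below 0.012 m and z of cover_blue_mid in the frame of cover_orange_mid between 0.018 and 0.028 m and angle between cover_blue_mid's own z axis and vertical below 0.12 rad and contact force between the fingers and cover_blue below 0.05 N), for 0.2 s.
3. the green cover is set down in the blue one, open side up, while still held (contact force between the fingers and cover_green above 0.5 N and contact force between cover_green and cover_blue above 0.2 N and horizontal distance between cover_green_mid and cover_blue_mid below 0.02 m and z of cover_green_mid in the frame of cover_blue_mid between 0.015 and 0.04 m and angle between cover_green_mid's own z axis and vertical below 0.35 rad), for 0.05 s.
At the end, for the whole second after the job is handed in: The orange cover still stands in its foot (within 20 mm of its start), the blue sits in the orange and the green in the blue: each open side up, tilted less than 7 degrees, axis within 12 mm of the one below and 18 to 28 mm higher (23 mm when seated), all at rest and released (horizontal distance between cover_blue_mid and cover_orange_mid below 0.012 m and z of cover_blue_mid in the frame of cover_orange_mid between 0.018 and 0.028 m and angle between each of cover_blue_mid, cover_green_mid, cover_orange_mid's own z axis and vertical below 0.12 rad and horizontal distance between cover_green_mid and cover_blue_mid below 0.012 m and z of cover_green_mid in the frame of cover_blue_mid between 0.018 and 0.028 m and distance of cover_orange_mid from where it was at the start of the episode below 0.02 m and height (world z) of cover_green_mid between 0.062 and 0.092 m and linear speed of each of cover_blue, cover_green below 0.01 m/s); the robot touches nothing.
It fails at once if a cover is pressed hard (over 20 N) into the one below (contact force between cover_blue and cover_orange above 20 N or contact force between cover_green and cover_blue above 20 N).
It fails at once if the roll of cream tape lying flat is shifted more than 25 mm (distance of tape_mid from where it was at the start of the episode above 0.025 m).
It fails at once if the closed pink retainer case is shifted more than 25 mm (distance of pink_case_mid from where it was at the start of the episode above 0.025 m).
It fails at once if the red marker lying down is shifted more than 25 mm (distance of marker_mid from where it was at the start of the episode above 0.025 m).
It fails at once if the small clear dappen dish is shifted more than 25 mm (distance of dappen_mid from where it was at the start of the episode above 0.025 m).
It also fails if it takes over 58 s, if anything falls off the work surface, if the arm or the gripper's body presses on something with over 40 N, if the wrist force passes 120 N, or if a joint passes its speed limit or range.

## Working session

There is one attempt and no reset: what is moved stays moved. The work goes in short steps, Python scripts to look and compute and a tool call to move; the robot and the scene stay as the last step left them, time stands still between calls to the robot, and variables do not carry over. Pictures are saved under pics/ and viewed, at most 10 in all, crops included, and the job is handed in when it is done.

Besides the shell and the picture viewer there is one more tool, called after "Call:" in YAML: its name, and indented under it one key for each argument. send_rows: Moves the arm, as the interface text tells. Its arguments: {"type":"object","properties":{"motion":{"type":"array"},"grip_force":{"type":"number"}},"required":["motion"]}

```bash
mkdir -p pics; cat > h.py <<'E'
import numpy as np, cv2
from plant import *
from scipy.spatial.transform import Rotation as R
def cam(s):
    f=240/np.tan(np.radians(s["vertical_fov"])/2)
    K=np.array([[f,0,s["cx"]],[0,f,s["cy"]],[0,0,1.]])
    return K,np.array(s["D"],float),np.array(s["extrinsics"])
def ray(s,uv):
    K,D,E=cam(s)
    p=cv2.undistortPoints(np.array(uv,float).reshape(-1,1,2),K,D).reshape(-1,2)
    d=np.c_[p[:,0],-p[:,1],-np.ones(len(p))]@E[:3,:3].T
    return E[:3,3],d
def onplane(s,uv,z):
    o,d=ray(s,uv); t=(z-o[2])/d[:,2]; return o+d*t[:,None]
def proj(s,P):
    K,D,E=cam(s); P=np.atleast_2d(P)
    c=(P-E[:3,3])@E[:3,:3]; c=c*[1,-1,-1]
    return cv2.projectPoints(c,np.zeros(3),np.zeros(3),K,D)[0].reshape(-1,2)
def tri(s1,u1,s2,u2):
    o1,d1=ray(s1,[u1]);o2,d2=ray(s2,[u2]);d1=d1[0];d2=d2[0]
    t=np.linalg.lstsq(np.c_[d1,-d2],o2-o1,rcond=None)[0]
    a=o1+t[0]*d1;b=o2+t[1]*d2
    return (a+b)/2,np.linalg.norm(a-b)
def save(s,n): cv2.imwrite("pics/"+n,s["img"][:,:,::-1])
E
python3 - <<'E'
from h import *
for n in("top","side"):
    s=snapshot(n); save(s,n+"0.png"); np.save(n+"0.npy",s,allow_pickle=True)
    print(n,s["vertical_fov"],s["cx"],s["cy"],s["D"],np.round(s["extrinsics"],3))
st=get_state();print(st)
E
```

```text
top 48.375954157909284 325.4772086822796 239.65733368183754 [0.04835153 0.         0.         0.         0.        ] [[-9.000e-03  9.830e-01 -1.850e-01  3.320e-01]
 [-1.000e+00 -9.000e-03  1.000e-03  8.400e-02]
 [-0.000e+00  1.850e-01  9.830e-01  1.092e+00]
 [ 0.000e+00  0.000e+00  0.000e+00  1.000e+00]]
side 44.329731060079546 324.3242189340752 239.4678412890013 [0.03418063 0.         0.         0.         0.        ] [[-0.028  0.43  -0.902 -0.822]
 [-0.999 -0.025  0.019  0.103]
 [-0.015  0.902  0.431  0.706]
 [ 0.     0.     0.     1.   ]]
{'clock': 0.1, 'q': array([-1.19919943,  0.68990157, -0.19450477,  1.56619041,  0.15729943,
        0.90254321, -0.21511866]), 'qd': array([ 0.00069653, -0.00066315, -0.00114414, -0.00389977, -0.00069011,
        0.00250781, -0.00023004]), 'joint_torque': array([-3.28386923e-03, -5.28503609e+01, -1.27161250e+00, -1.53838867e+01,
       -5.26147429e-02,  2.02997646e-03,  3.36422397e-05]), 'tool_pos': array([0.20700154, 0.58915377, 0.24900217]), 'eef_rot': array([ 1.68077103e-01,  9.85773506e-01, -8.23241008e-04, -7.24849282e-05]), 'contact_force': array([-0.16671848,  0.14036423,  0.25428592]), 'moment': array([-0.0180035 ,  0.00342979,  0.01118534]), 'finger_force': 0.0, 'opening': 0.9967303193312748}
```

View pics/top0.png

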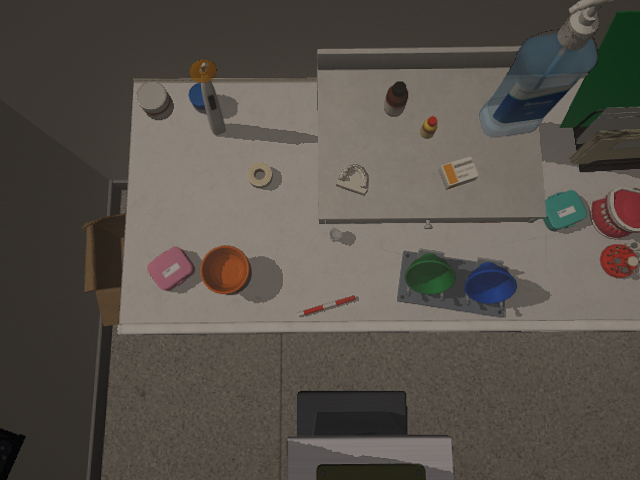

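View pics/side0.png

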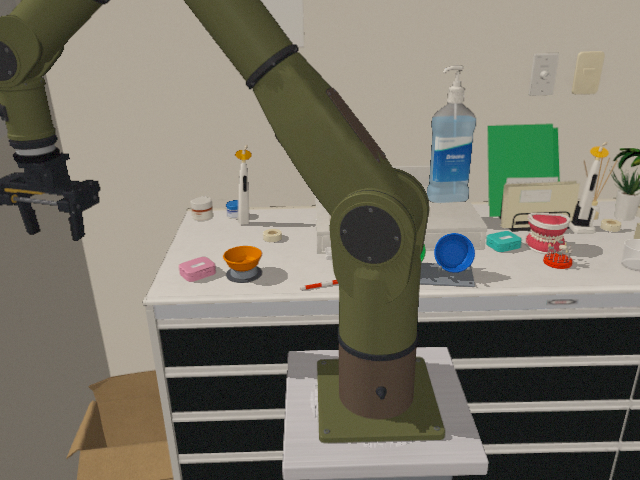

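Top view: orange cover at (226,270), green at (430,273), blue at (490,283) on the rack, with rack corners about (404,251) and (508,315). Its open sides face the robot. Tape, case, marker and dish are at (260,175), (171,269), (328,306) and (336,235). The side view shows the blue open face at (455,253), and the arm hides green.

```bash
python3 - <<'E'
from h import *
s=np.load("top0.npy",allow_pickle=True).item(); sd=np.load("side0.npy",allow_pickle=True).item()
im=s["img"]
c=cv2.resize(im[235:330,385:530],None,fx=5,fy=5,interpolation=cv2.INTER_CUBIC); cv2.imwrite("pics/c1.png",c[:,:,::-1])
def masks(im):
    h=cv2.cvtColor(im,cv2.COLOR_RGB2HSV); H,S,V=h[...,0].astype(int),h[...,1],h[...,2]
    return {"orange":(H>=4)&(H<=16)&(S>150)&(V>60),"green":(H>45)&(H<80)&(S>120)&(V>30),"blue":(H>105)&(H<128)&(S>150)&(V>40),"pink":(H>160)&(H<178)&(S>60)&(V>120)}
for n,q in(("top",s),("side",sd)):
    for k,m in masks(q["img"]).items():
        num,l,stt,cen=cv2.connectedComponentsWithStats(m.astype(np.uint8))
        for i in np.argsort(-stt[1:,4])[:3]+1:
            if stt[i,4]>100: print(n,k,stt[i],cen[i].round(1))
# orange rim: ellipse fit, at z=? foot 4 -> knob floor unknown ~ rim 0.055
m=masks(im)["orange"].astype(np.uint8); m[:, :190]=0; m[:,270:]=0; m[:230]=0
ct=max(cv2.findContours(m,cv2.RETR_EXTERNAL,cv2.CHAIN_APPROX_NONE)[0],key=cv2.contourArea)
P=onplane(s,ct.reshape(-1,2),0.055)
(cx,cy),r=cv2.minEnclosingCircle(P[:,:2].astype(np.float32)*1000);print("orange circ",cx,cy,r, P[:,:2].min(0),P[:,:2].max(0))
print(onplane(s,[[404,251],[398,300],[504,315],[511,264]],0.006))
E
```

```text
top orange [ 201  246   48   48 1491] [227.4 270.2]
top orange [190  60  26  22 312] [202.9  70.5]
top orange [443 164  15  20 154] [450.2 173.3]
top green [ 560   11   80  116 4759] [611.4  71.1]
top green [421 274  32  20 385] [437.2 284.6]
top blue [471 281  44  22 490] [494.6 293.8]
top pink [ 147  247   44   42 1017] [168.3 267.1]
side orange [224 246  38  26 689] [242.1 257.6]
side orange [543 253  29  16 306] [557.1 261. ]
side green [ 488  124   71   93 4114] [519.6 156.3]
side blue [ 435  233   40   40 1194] [453.9 252.2]
side blue [438 144  34  15 175] [457.4 150.9]
side pink [179 257  37  25 612] [196.8 269.1]
orange circ 470.0577392578125 279.71746826171875 47.18019104003906 [0.4238189  0.23372362] [0.51629326 0.32558286]
[[ 0.51118999 -0.07936352  0.006     ]
 [ 0.41089778 -0.06354216  0.006     ]
 [ 0.37966751 -0.27412528  0.006     ]
 [ 0.48251034 -0.29578926  0.006     ]]
```

View pics/c1.png

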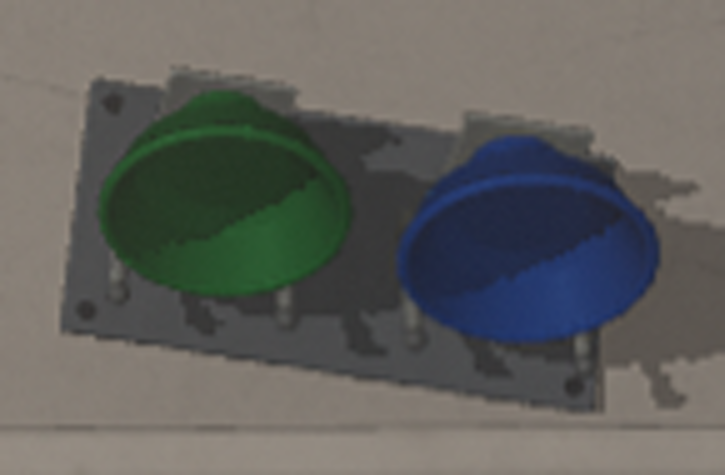

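The close crop shows green's upper rim edge at about crop (225,128), full-frame (430,260.6), and blue's at (527,175), full-frame (490.4,270). Both rims are clear. The rack corners are at crop (93,78), (62,332) and (600,411).

```bash
python3 - <<'E'
from h import *
s=np.load("top0.npy",allow_pickle=True).item(); sd=np.load("side0.npy",allow_pickle=True).item()
f=lambda c:np.array(c)/5+[384.6,234.6]
C=onplane(s,f([[93,78],[62,332],[600,411]]),0.006); print(C.round(4), np.linalg.norm(C[0]-C[1]),np.linalg.norm(C[1]-C[2]))
c=(C[0]+C[2])/2; yv=(C[1]-C[2]);yv/=np.linalg.norm(yv);yaw=np.arctan2(-yv[0],yv[1]);print("centre",c,"yaw",yaw)
X=np.array([np.cos(yaw),np.sin(yaw),0]);Y=np.array([-X[1],X[0],0])
T=onplane(s,f([[225,126],[527,173]]),0.106);print("rim tops",T.round(4))
print("in rack frame",[( (t-c)@X,(t-c)@Y) for t in T])
# rim sides at rim centre height .0667
L=onplane(s,f([[99,213],[351,213],[398,254],[659,254]]),0.0667);print(L.round(4),np.linalg.norm(L[0]-L[1]),np.linalg.norm(L[2]-L[3]))
for a,b in((0,1),(2,3)):
    m=(L[a]+L[b])/2; print("rimc",m,"rack",(m-c)@X,(m-c)@Y)
# side view check of blue rim centre
u=[454.5,252.5]; print("side rimcentre", onplane(sd,[u],0.0667))
print("orange side", onplane(sd,[[242.5,250]],0.055))
E
```

```text
[[ 0.5129 -0.0778  0.006 ]
 [ 0.4089 -0.0615  0.006 ]
 [ 0.3761 -0.275   0.006 ]] 0.10524577399425583 0.21609841192263532
centre [ 0.44448628 -0.1764139   0.006     ] yaw -0.15237876193785976
rim tops [[ 0.4777 -0.1113  0.106 ]
 [ 0.4592 -0.2217  0.106 ]]
in rack frame [(np.float64(0.02293046103828022), np.float64(0.06941744444477062)), (np.float64(0.021454618484515266), np.float64(-0.04252004455458531))]
[[ 0.4501 -0.0691  0.0667]
 [ 0.4493 -0.1657  0.0667]
 [ 0.4335 -0.1828  0.0667]
 [ 0.4328 -0.2817  0.0667]] 0.0965817869534095 0.09894239573881201
rimc [ 0.44970615 -0.11743718  0.0667    ] rack -0.00379267411622392 0.05908566759743107
rimc [ 0.43314008 -0.23222373  0.0667    ] rack -0.002743367993860519 -0.05688538903273505
side rimcentre [[ 0.42600054 -0.23354243  0.0667    ]]
orange side [[0.49233762 0.2786898  0.055     ]]
```

```bash
cat >> h.py <<'E'
import json
def frame(U,tilt):  # tool y in plane (U,Z); tool z leans along +U by tilt from straight down
    U=np.array([np.cos(U),np.sin(U),0]);Z=np.array([0,0,1.])
    z=np.sin(tilt)*U-np.cos(tilt)*Z; y=np.cos(tilt)*U+np.sin(tilt)*Z
    return R.from_matrix(np.c_[np.cross(y,z),y,z])
def plan(p,Rt,jaw,p0=None,R0=None,n=5,stepmax=.042,turnmax=.13):
    st=get_state()
    p0=st["tool_pos"] if p0 is None else p0; R0=R.from_quat(st["eef_rot"]) if R0 is None else R0
    d=np.array(p)-p0; r=(R0.inv()*Rt).as_rotvec()
    N=int(max(np.ceil(np.linalg.norm(d)/stepmax),np.ceil(np.linalg.norm(r)/turnmax),1)); N=-(-N//n)*n
    for k in range(N):
        Rk=R0*R.from_rotvec(r*k/N); t=Rk.inv().apply(d/N)*100
        v=[*t.round(2),*(r/N).round(3)]
        if k%5==0: print("--")
        print(json.dumps({**{a:float(b) for a,b in zip(["x","y","z","rx","ry","rz"],v) if b},"jaw":jaw}))
    return np.array(p),Rt
YAW=-0.152
def rack(lx,ly,z):
    return np.array([.4445+lx*np.cos(YAW)-ly*np.sin(YAW),-.1764+lx*np.sin(YAW)+ly*np.cos(YAW),z])
TR=np.radians(32.4); TP=-np.radians(22.6)
def grasp(side,back=0.): # side -1 blue, +1 green
    Rt=frame(YAW,TR); return rack(.0247,.058*side,.0987)-back*Rt.as_matrix()[:,2],Rt
E
python3 - <<'E'
from h import *
a=plan([.47,.2,.28],frame(.4,0.),4)
b=plan(*grasp(-1,.09),4,*a)
print(b[0])
E
```

```text
--
{"x": -2.51, "y": -1.87, "z": -0.2, "rz": 0.056, "jaw": 4}
{"x": -2.61, "y": -1.72, "z": -0.2, "rz": 0.056, "jaw": 4}
{"x": -2.71, "y": -1.58, "z": -0.2, "rz": 0.056, "jaw": 4}
{"x": -2.79, "y": -1.42, "z": -0.2, "rz": 0.056, "jaw": 4}
{"x": -2.86, "y": -1.27, "z": -0.2, "rz": 0.056, "jaw": 4}
--
{"x": -2.93, "y": -1.11, "z": -0.2, "rz": 0.056, "jaw": 4}
{"x": -2.99, "y": -0.94, "z": -0.2, "rz": 0.056, "jaw": 4}
{"x": -3.03, "y": -0.77, "z": -0.21, "rz": 0.056, "jaw": 4}
{"x": -3.07, "y": -0.61, "z": -0.21, "rz": 0.056, "jaw": 4}
{"x": -3.1, "y": -0.43, "z": -0.21, "rz": 0.056, "jaw": 4}
--
{"x": -3.12, "y": -0.26, "z": -0.21, "rz": 0.056, "jaw": 4}
{"x": -3.13, "y": -0.09, "z": -0.21, "rz": 0.056, "jaw": 4}
{"x": -3.13, "y": 0.09, "z": -0.21, "rz": 0.056, "jaw": 4}
{"x": -3.12, "y": 0.26, "z": -0.21, "rz": 0.056, "jaw": 4}
{"x": -3.1, "y": 0.43, "z": -0.21, "rz": 0.056, "jaw": 4}
--
{"x": -2.49, "y": -1.47, "z": 0.7, "rx": -0.037, "ry": -0.01, "rz": 0.036, "jaw": 4}
{"x": -2.54, "y": -1.41, "z": 0.68, "rx": -0.037, "ry": -0.01, "rz": 0.036, "jaw": 4}
{"x": -2.58, "y": -1.34, "z":
[... 430 characters left out ...]
: 0.58, "rx": -0.037, "ry": -0.01, "rz": 0.036, "jaw": 4}
{"x": -2.78, "y": -0.89, "z": 0.57, "rx": -0.037, "ry": -0.01, "rz": 0.036, "jaw": 4}
{"x": -2.81, "y": -0.81, "z": 0.57, "rx": -0.037, "ry": -0.01, "rz": 0.036, "jaw": 4}
--
{"x": -2.83, "y": -0.73, "z": 0.57, "rx": -0.037, "ry": -0.01, "rz": 0.036, "jaw": 4}
{"x": -2.85, "y": -0.65, "z": 0.57, "rx": -0.037, "ry": -0.01, "rz": 0.036, "jaw": 4}
{"x": -2.86, "y": -0.57, "z": 0.58, "rx": -0.037, "ry": -0.01, "rz": 0.036, "jaw": 4}
{"x": -2.88, "y": -0.49, "z": 0.59, "rx": -0.037, "ry": -0.01, "rz": 0.036, "jaw": 4}
{"x": -2.89, "y": -0.41, "z": 0.61, "rx": -0.037, "ry": -0.01, "rz": 0.036, "jaw": 4}
[ 0.41246473 -0.23016932  0.17468951]
```

Call:
send_rows:
  motion:
    - {"x":-2.7,"y":-1.6,"z":-0.2,"rz":0.056,"jaw":4}
    - {"x":-2.7,"y":-1.6,"z":-0.2,"rz":0.056,"jaw":4}
    - {"x":-2.7,"y":-1.6,"z":-0.2,"rz":0.056,"jaw":4}
    - {"x":-2.7,"y":-1.6,"z":-0.2,"rz":0.056,"jaw":4}
    - {"x":-2.7,"y":-1.6,"z":-0.2,"rz":0.056,"jaw":4}
  grip_force: 25

```text
schema error: expected keys x, y, z, rx, ry, rz, jaw
```

Call:
send_rows:
  motion:
    - {"x":-3,"y":-0.8,"z":-0.2,"rz":0.056,"jaw":4}
    - {"x":-3,"y":-0.8,"z":-0.2,"rz":0.056,"jaw":4}
    - {"x":-3,"y":-0.8,"z":-0.2,"rz":0.056,"jaw":4}
    - {"x":-3,"y":-0.8,"z":-0.2,"rz":0.056,"jaw":4}
    - {"x":-3,"y":-0.8,"z":-0.2,"rz":0.056,"jaw":4}

```text
schema error: expected keys x, y, z, rx, ry, rz, jaw
```

Call:
send_rows:
  motion:
    - {"x":-3.1,"y":0.1,"z":-0.2,"rz":0.056,"jaw":4}
    - {"x":-3.1,"y":0.1,"z":-0.2,"rz":0.056,"jaw":4}
    - {"x":-3.1,"y":0.1,"z":-0.2,"rz":0.056,"jaw":4}
    - {"x":-3.1,"y":0.1,"z":-0.2,"rz":0.056,"jaw":4}
    - {"x":-3.1,"y":0.1,"z":-0.2,"rz":0.056,"jaw":4}

```text
schema error: expected keys x, y, z, rx, ry, rz, jaw
```

Call:
send_rows:
  motion:
    - {"x":-2.6,"y":-1.3,"z":0.6,"rx":-0.037,"ry":-0.01,"rz":0.036,"jaw":4}
    - {"x":-2.6,"y":-1.3,"z":0.6,"rx":-0.037,"ry":-0.01,"rz":0.036,"jaw":4}
    - {"x":-2.6,"y":-1.3,"z":0.6,"rx":-0.037,"ry":-0.01,"rz":0.036,"jaw":4}
    - {"x":-2.6,"y":-1.3,"z":0.6,"rx":-0.037,"ry":-0.01,"rz":0.036,"jaw":4}
    - {"x":-2.6,"y":-1.3,"z":0.6,"rx":-0.037,"ry":-0.01,"rz":0.036,"jaw":4}

```text
clock: 0.6
tool_pos: [0.3025, 0.4792, 0.2168]
eef_rot: [0.256, 0.962, 0.087, 0.04]
contact_force: [-0.7, 0.1, 0.2]
opening: 0.574
finger_force: 0.0
```

Call:
send_rows:
  motion:
    - {"x":-2.75,"y":-1,"z":0.5,"rx":-0.037,"ry":-0.01,"rz":0.036,"jaw":4}
    - {"x":-2.75,"y":-1,"z":0.5,"rx":-0.037,"ry":-0.01,"rz":0.036,"jaw":4}
    - {"x":-2.75,"y":-1,"z":0.5,"rx":-0.037,"ry":-0.01,"rz":0.036,"jaw":4}
    - {"x":-2.75,"y":-1,"z":0.5,"rx":-0.037,"ry":-0.01,"rz":0.036,"jaw":4}
    - {"x":-2.75,"y":-1,"z":0.5,"rx":-0.037,"ry":-0.01,"rz":0.036,"jaw":4}

```text
clock: 1.1
tool_pos: [0.379, 0.3928, 0.196]
eef_rot: [0.322, 0.932, 0.147, 0.075]
contact_force: [0.3, 0.6, -0.1]
opening: 0.457
finger_force: 0.0
```

```bash
python3 - <<'E'
from h import *
print(get_state()["q"].round(2))
s=snapshot("side");save(s,"side1.png");np.save("side1.npy",s,allow_pickle=True)
plan(*grasp(-1,.07),4)
E
```

```text
[-0.92  0.59  0.01  2.17  0.73  0.06 -0.73]
--
{"x": -2.8, "y": -3.04, "z": -0.63, "rx": -0.013, "ry": -0.028, "rz": 0.065, "jaw": 4}
{"x": -3.01, "y": -2.85, "z": -0.58, "rx": -0.013, "ry": -0.028, "rz": 0.065, "jaw": 4}
{"x": -3.2, "y": -2.64, "z": -0.53, "rx": -0.013, "ry": -0.028, "rz": 0.065, "jaw": 4}
{"x": -3.38, "y": -2.42, "z": -0.47, "rx": -0.013, "ry": -0.028, "rz": 0.065, "jaw": 4}
{"x": -3.54, "y": -2.19, "z": -0.4, "rx": -0.013, "ry": -0.028, "rz": 0.065, "jaw": 4}
--
{"x": -3.68, "y": -1.95, "z": -0.33, "rx": -0.013, "ry": -0.028, "rz": 0.065, "jaw": 4}
{"x": -3.81, "y": -1.71, "z": -0.25, "rx": -0.013, "ry": -0.028, "rz": 0.065, "jaw": 4}
{"x": -3.92, "y": -1.46, "z": -0.16, "rx": -0.013, "ry": -0.028, "rz": 0.065, "jaw": 4}
{"x": -4.01, "y": -1.2, "z": -0.07, "rx": -0.013, "ry": -0.028, "rz": 0.065, "jaw": 4}
{"x": -4.07, "y": -0.94, "z": 0.03, "rx": -0.013, "ry": -0.028, "rz": 0.065, "jaw": 4}
--
{"x": -4.12, "y": -0.67, "z": 0.13, "rx": -0.013, "ry": -0.028, "rz": 0.065, "jaw": 4}
{"x": -4.15, "y": -0.41, "z": 0.24, "rx": -0.013, "ry": -0.028, "rz": 0.065, "jaw": 4}
{"x": -4.16, "y": -0.14, "z": 0.35, "rx": -0.013, "ry": -0.028, "rz": 0.065, "jaw": 4}
{"x": -4.15, "y": 0.12, "z": 0.47, "rx": -0.013, "ry": -0.028, "rz": 0.065, "jaw": 4}
{"x": -4.12, "y": 0.38, "z": 0.59, "rx": -0.013, "ry": -0.028, "rz": 0.065, "jaw": 4}
```

Two of my batched rows were accepted and three refused, because every key is required. The arm is safe, but j6 is near its limit. I'll identify the kinematics from the recorded states so I can check reach before going on.

```bash
cat > k.py <<'E'
from h import *
import itertools
q0=np.array([-1.19919943,0.68990157,-0.19450477,1.56619041,0.15729943,0.90254321,-0.21511866]);p0=np.array([0.20700154,0.58915377,0.24900217]);r0=R.from_quat([1.68077103e-01,9.85773506e-01,-8.23241008e-04,-7.24849282e-05])
st=get_state();data=[(q0,p0,r0),(st["q"],st["tool_pos"],R.from_quat(st["eef_rot"]))]
def rots(q,s): 
    o=[R.identity()]
    for i,a in enumerate(q): o.append(o[-1]*R.from_rotvec((np.array([0,0,1.]) if i%2==0 else np.array([0,1.,0]))*a*s[i]))
    return o
E
python3 - <<'E'
from k import *
res=[]
for s in itertools.product([1,-1],repeat=7):
    A=[rots(q,s)[-1].inv()*r for q,p,r in data]
    res.append(((A[0].inv()*A[1]).magnitude(),s,A[0].as_rotvec().round(3)))
res.sort(key=lambda t:t[0])
for r in res[:4]: print(r)
s=res[0][1]
rows=[];b=[]
for q,p,r in data:
    o=rots(q,s); z=np.array([0,0,1.]);x=np.array([1.,0,0])
    rows.append(np.c_[z,o[2].apply(z),o[4].apply(z),o[7].apply(z)]);b.append(p)
A=np.vstack(rows);b=np.hstack(b);sol,*_=np.linalg.lstsq(A,b,rcond=None);print(sol.round(4),(A@sol-b).round(4))
E
```

```text
(7.163896020409584e-09, (-1, 1, -1, 1, -1, 1, -1), array([-0.   , -0.   ,  1.571]))
(0.1320034568151428, (-1, 1, 1, 1, 1, 1, 1), array([ 0.   , -0.   ,  1.503]))
(0.21127816744729802, (-1, -1, -1, 1, -1, 1, -1), array([1.031, 1.103, 1.293]))
(0.22273946438263728, (-1, -1, 1, 1, 1, 1, 1), array([1.059, 1.059, 1.239]))
[0.1882 0.6435 0.2747 0.2753] [-0.0321  0.0057 -0.0103 -0.0351  0.0343  0.0103]
```

```bash
python3 - <<'E'
from k import *
plan([.46,.2,.3],frame(.35,0.1),4)
E
```

```text
--
{"x": -1.88, "y": -0.65, "z": -1.23, "rx": 0.024, "ry": -0.007, "rz": 0.055, "jaw": 4}
{"x": -1.92, "y": -0.57, "z": -1.2, "rx": 0.024, "ry": -0.007, "rz": 0.055, "jaw": 4}
{"x": -1.96, "y": -0.5, "z": -1.17, "rx": 0.024, "ry": -0.007, "rz": 0.055, "jaw": 4}
{"x": -1.99, "y": -0.41, "z": -1.15, "rx": 0.024, "ry": -0.007, "rz": 0.055, "jaw": 4}
{"x": -2.02, "y": -0.33, "z": -1.12, "rx": 0.024, "ry": -0.007, "rz": 0.055, "jaw": 4}
--
{"x": -2.04, "y": -0.25, "z": -1.1, "rx": 0.024, "ry": -0.007, "rz": 0.055, "jaw": 4}
{"x": -2.06, "y": -0.16, "z": -1.08, "rx": 0.024, "ry": -0.007, "rz": 0.055, "jaw": 4}
{"x": -2.07, "y": -0.07, "z": -1.06, "rx": 0.024, "ry": -0.007, "rz": 0.055, "jaw": 4}
{"x": -2.08, "y": 0.02, "z": -1.05, "rx": 0.024, "ry": -0.007, "rz": 0.055, "jaw": 4}
{"x": -2.09, "y": 0.11, "z": -1.04, "rx": 0.024, "ry": -0.007, "rz": 0.055, "jaw": 4}
```

Call:
send_rows:
  motion:
    - {"x":-3.9,"y":-1.1,"z":-2.3,"rx":0.05,"ry":-0.015,"rz":0.11,"jaw":4}
    - {"x":-3.9,"y":-0.9,"z":-2.3,"rx":0.05,"ry":-0.015,"rz":0.11,"jaw":4}
    - {"x":-4.0,"y":-0.5,"z":-2.2,"rx":0.05,"ry":-0.015,"rz":0.11,"jaw":4}
    - {"x":-4.1,"y":-0.2,"z":-2.1,"rx":0.05,"ry":-0.015,"rz":0.11,"jaw":4}
    - {"x":-4.1,"y":0.1,"z":-2.1,"rx":0.05,"ry":-0.015,"rz":0.11,"jaw":4}

```text
clock: 1.65
tool_pos: [0.4641, 0.2132, 0.2974]
eef_rot: [0.568, 0.822, 0.037, 0.025]
contact_force: [1.7, 0.1, -0.3]
opening: 0.454
finger_force: 0.0
```

```bash
sed -i 's/^st=get_state.*$/data=[(q0,p0,r0),(np.array([-0.92,.59,.01,2.17,.73,.06,-.73]),np.array([.379,.3928,.196]),None)];st=get_state();data+=[(st["q"],st["tool_pos"],R.from_quat(st["eef_rot"]))]/' k.py
python3 - <<'E'
from k import *
s=(-1,1,-1,1,-1,1,-1)
print(st["q"].round(3),st["tool_pos"],(rots(st["q"],s)[-1]*R.from_rotvec([0,0,np.pi/2])).as_quat(),st["eef_rot"])
names=["z0","z2","x2","z4","x4","z7","y1","x1","x6"]
def cols(q):
    o=rots(q,s); x,y,z=np.eye(3)
    return dict(z0=z,z2=o[2].apply(z),x2=o[2].apply(x),z4=o[4].apply(z),x4=o[4].apply(x),z7=o[7].apply(z),x1=o[1].apply(x),y2=o[2].apply(y),y4=o[4].apply(y),x6=o[6].apply(x),x0=x)
for S in (["z0","z2","z4","z7"],["z0","z2","x2","z4","x4","z7"],["z0","x1","z2","z4","z7"],["z0","x0","z2","z4","z7"],["z0","z2","z4","z7","x6"],["z0","z2","z4","z7","y2","y4"],["z0","x1","z2","x2","z4","z7"]):
    A=np.vstack([np.c_[tuple(cols(d[0])[n] for n in S)] for d in data]);b=np.hstack([d[1] for d in data])
    sol=np.linalg.lstsq(A,b,rcond=None)[0];print(dict(zip(S,sol.round(3))),np.abs(A@sol-b).max().round(4))
E
```

```text
[-0.246  0.461 -0.424  1.914  0.308  0.738 -0.483] [0.46408179 0.21321431 0.29742431] [0.56766126 0.82203538 0.03735108 0.02496854] [0.56766126 0.82203538 0.03735108 0.02496854]
{'z0': np.float64(0.124), 'z2': np.float64(0.671), 'z4': np.float64(0.263), 'z7': np.float64(0.245)} 0.0381
{'z0': np.float64(0.076), 'z2': np.float64(0.585), 'x2': np.float64(0.054), 'z4': np.float64(0.228), 'x4': np.float64(-0.05), 'z7': np.float64(0.15)} 0.0398
{'z0': np.float64(0.176), 'x1': np.float64(0.095), 'z2': np.float64(0.534), 'z4': np.float64(0.243), 'z7': np.float64(0.196)} 0.0381
{'z0': np.float64(0.164), 'x0': np.float64(0.046), 'z2': np.float64(0.604), 'z4': np.float64(0.287), 'z7': np.float64(0.211)} 0.012
{'z0': np.float64(0.155), 'z2': np.float64(0.708), 'z4': np.float64(0.324), 'z7': np.float64(0.254), 'x6': np.float64(0.069)} 0.0207
{'z0': np.float64(0.34), 'z2': np.float64(0.561), 'z4': np.float64(0.347), 'z7': np.float64(0.305), 'y2': np.float64(-0.02), 'y4': np.float64(-0.027)} 0.0006
{'z0': np.float64(0.169), 'x1': np.float64(0.106), 'z2': np.float64(0.535), 'x2': np.float64(-0.013), 'z4': np.float64(0.243), 'z7': np.float64(0.197)} 0.0379
```

```bash
cat >> k.py <<'E'
from scipy.optimize import least_squares
S=(-1,1,-1,1,-1,1,-1)
LO=np.array([-3.01,-.46,-1.47,.13,-1,.04,-2.66]);HI=np.array([3.01,2.08,1.51,2.56,4.14,2.09,2.66])
def fk(q):
    o=rots(q,S);x,y,z=np.eye(3)
    p=.34*z+.561*o[2].apply(z)-.02*o[2].apply(y)+.347*o[4].apply(z)-.027*o[4].apply(y)+.305*o[7].apply(z)
    return p,o[7]*R.from_rotvec([0,0,np.pi/2])
def ik(p,Rt,q,w=.003):
    f=lambda v:np.r_[(fk(v)[0]-p)*5,(fk(v)[1].inv()*Rt).as_rotvec(),w*(v-q)]
    r=least_squares(f,np.clip(q,LO+.01,HI-.01),bounds=(LO+.02,HI-.02));e=r.fun[:6]
    return r.x,np.abs(e).max()
FL=R.from_rotvec([0,0,np.pi])
OR=np.array([.472,.280])
def place(g,z,dx=0.,orx=OR,back=0.): # g: azimuth of grip side from orange axis; z: rim height of held cover
    Rt=frame(g,TP); U=np.array([np.cos(g),np.sin(g),0])
    rim=np.r_[orx,z]+.0453*U; zt=Rt.as_matrix()[:,2]
    return rim+(.006-back)*zt,Rt
E
cat > ikscan.py <<'E'
from k import *
rng=np.random.default_rng(0)
def sols(p,Rt,n=14):
    out=[]
    for i in range(n):
        q=rng.uniform(LO,HI); q[0]=-np.arctan2(p[1],p[0])+rng.uniform(-.4,.4);q[1:4]=[.5,rng.uniform(-.6,.6),1.9]
        v,e=ik(p,Rt,q)
        if e<.004 and all(np.abs(v-o).max()>.5 for o in out): out.append(v)
    return out
if __name__=="__main__":
    for side in(-1,1):
        for f in(0,1):
            p,Rt=grasp(side);Rt=Rt*FL if f else Rt
            print("rack",side,f);[print("  ",v.round(2)) for v in sols(p,Rt)]
    for g in np.radians([30,120,210,300]):
        for f in(0,1):
            p,Rt=place(g,.08);Rt=Rt*FL if f else Rt
            print("place",np.degrees(g),f);[print("  ",v.round(2)) for v in sols(p,Rt,8)]
E
time python3 ikscan.py
```

```text
rack -1 0Traceback (most recent call last):
  File "ikscan.py", line 14, in <module>
    print("rack",side,f);[print("  ",v.round(2)) for v in sols(p,Rt)]
                                                          ~~~~^^^^^^
  File "ikscan.py", line 7, in sols
    v,e=ik(p,Rt,q)
        ~~^^^^^^^^
  File "k.py", line 18, in ik
    r=least_squares(f,np.clip(q,LO+.01,HI-.01),bounds=(LO+.02,HI-.02));e=r.fun[:6]
    return func(*args, **kwargs)
    raise ValueError("Initial guess is outside of provided bounds")
ValueError: Initial guess is outside of provided bounds

real	0m1.682s
user	0m2.102s
sys	0m0.096s
```

```bash
sed -i 's/LO+.01,HI-.01/LO+.03,HI-.03/' k.py; time timeout 300 python3 ikscan.py
```

```text
rack -1 0
   [0.05 1.13 0.86 2.49 4.   1.24 2.57]
   [ 1.18  1.25 -1.33  2.42  2.16  1.12 -1.61]
   [ 0.95  0.98 -0.78  2.43  2.58  0.77 -2.14]
   [ 0.71  0.89 -0.36  2.45  3.03  0.7  -2.64]
rack -1 1
   [ 1.02  1.03 -0.92  2.43  2.46  0.83  1.15]
   [ 0.53  0.88 -0.07  2.46  3.33  0.74  0.17]
   [ 0.12  1.05  0.69  2.48  3.91  1.11 -0.47]
rack 1 0
   [ 0.72  1.09 -1.02  2.54  2.32  1.14 -2.22]
rack 1 1
   [ 0.65  1.03 -0.87  2.54  2.42  1.06  0.81]
place 29.999999999999996 0
   [-0.14  1.27 -1.11  1.37  0.87  1.48 -0.77]
   [-0.53  1.04 -0.14  1.4   0.09  1.1  -0.16]
place 29.999999999999996 1
   [-0.93  1.18  0.74  1.42 -0.68  1.24 -2.64]
   [-0.19  1.2  -0.93  1.37  0.74  1.37  2.47]
place 119.99999999999999 0
   [-0.89  0.92 -0.02  1.85  0.68  0.64  0.59]
   [-0.46  1.05 -0.79  1.83  1.18  1.16  0.18]
place 119.99999999999999 1
   [-0.83  0.92 -0.13  1.85  0.77  0.69 -2.64]
   [-1.35  1.15  0.89  1.88 -0.77  0.61 -1.18]
place 210.00000000000003 0
   [-0.38  0.9  -0.47  2.38  2.44  0.63  0.6 ]
   [-0.9   0.94  0.41  2.41  3.59  0.62 -0.62]
   [-0.07  1.08 -1.03  2.36  2.03  0.99  1.08]
place 210.00000000000003 1
   [ 0.06  1.34 -1.45  2.36  1.89  1.41 -1.83]
   [-0.3   0.93 -0.6   2.37  2.31  0.69 -2.39]
   [-1.09  1.08  0.79  2.42  3.95  0.86  2.14]
place 300.0 0
   [ 0.24  1.18 -1.1   1.83  0.91  0.76 -2.24]
   [-0.11  0.94 -0.39  1.85 -0.18  0.46 -1.24]
place 300.0 1
   [ 0.3   1.32 -1.33  1.83  1.1   0.98  0.75]
   [ 0.1   1.04 -0.78  1.84  0.51  0.55  1.25]
real	0m9.932s
user	0m10.439s
sys	0m0.074s
```

```bash
cat >> k.py <<'E'
def cart(qa,qb,n,cm=True):
    """joint-line path, given as tool-frame rows; returns rows and simulated q by min-norm tracking"""
    rows=[];q=qa.copy();pp,RR=fk(qa);werr=0;lim=9
    for k in range(1,n+1):
        p,Rt=fk(qa+(qb-qa)*k/n)
        rows.append(np.r_[RR.inv().apply(p-pp)*100,(RR.inv()*Rt).as_rotvec()])
        q2,e=ik(p,Rt,q,.01); werr=max(werr,e); lim=min(lim,(q2-LO).min(),(HI-q2).min()); q=q2;pp,RR=p,Rt
    return np.array(rows),q,werr,lim
E
cat > p1.py <<'E'
from k import *
print(np.linalg.norm(fk(st["q"])[0]-st["tool_pos"]))
qb=np.array([1.02,1.03,-.92,2.43,2.46,.83,1.15])
def fl(t): return t[0],t[1]*FL
qg,e=ik(*fl(grasp(-1)),qb,.02);qp,e2=ik(*fl(grasp(-1,.07)),qg,.02);print("blue g",qg.round(2),e,"pre",qp.round(2),e2,"height elbow",)
gg,e=ik(*fl(grasp(1)),qg,.02);gp,e3=ik(*fl(grasp(1,.07)),gg,.02);print("green g",gg.round(2),e,"pre",gp.round(2),e3)
for g in (200,230,260,290,310):
    for qq in(qg,gg):
        v,e=ik(*fl(place(np.radians(g),.08)),qq,.01);print(g,v.round(2),round(e,4),np.abs(v-qq).max().round(2))
rows,q,w,l=cart(st["q"],qp,30);print("sim",q.round(2),w,l,np.abs(rows).max(0).round(2))
E
python3 p1.py
```

```text
0.0009882862305214712
blue g [ 1.02  1.03 -0.92  2.43  2.46  0.83  1.15] 1.7410872540926219e-06 pre [ 1.08  0.87 -0.96  2.51  2.4   0.74  1.13] 9.576968433334762e-05 height elbow
green g [ 0.71  1.07 -0.99  2.54  2.34  1.12  0.9 ] 0.0003736502181984982 pre [ 0.89  1.08 -1.45  2.54  1.91  1.22  1.21] 0.05642153488020063
200 [-0.01  1.33 -1.44  2.34  1.85  1.48 -2.04] 0.0004 3.19
200 [-0.01  1.34 -1.45  2.34  1.85  1.5  -2.04] 0.0003 2.94
230 [ 0.21  1.35 -1.45  2.32  1.88  1.22 -1.33] 0.0004 2.49
230 [ 0.2   1.35 -1.45  2.32  1.88  1.22 -1.34] 0.0003 2.24
260 [ 0.31  1.25 -1.3   2.15  1.63  0.81 -0.48] 0.0002 1.63
260 [ 0.33  1.32 -1.39  2.15  1.63  0.92 -0.46] 0.0001 1.36
290 [ 0.32  1.3  -1.32  1.91  1.2   0.89  0.49] 0.0002 1.26
290 [ 0.34  1.36 -1.42  1.91  1.25  1.    0.45] 0.0002 1.09
310 [ 0.28  1.37 -1.4   1.75  1.08  1.12  0.95] 0.0002 1.38
310 [ 0.29  1.4  -1.45  1.74  1.11  1.17  0.92] 0.0002 1.23
sim [ 0.88  0.76 -0.58  2.52  2.82  0.62  0.71] 5.0745566547214805e-05 0.04324246794264264 [2.81 1.77 1.1  0.03 0.04 0.09]
```

```bash
cat > p2.py <<'E'
from k import *
def up(t,h): return t[0]+[0,0,h],t[1]*FL
qb=np.array([1.02,1.03,-.92,2.43,2.46,.83,1.15])
for h in(0,.06,.12):
    for sd in(-1,1): q,e=ik(*up(grasp(sd),h),qb,.02);print(h,sd,q.round(2),round(e,4))
qp,e=ik(*up(grasp(-1),.06),qb,.02)
rows,q,w,l=cart(st["q"],qp,20);print("sim",q.round(2),w,l)
print([fk(st["q"]+(qp-st["q"])*k/20)[0].round(3).tolist() for k in(5,10,15,20)])
for i in range(0,20): print(rows[i].round(2).tolist() if i%5 else "--"+str(rows[i].round(3).tolist()))
E
python3 p2.py
```

```text
0 -1 [ 1.02  1.03 -0.92  2.43  2.46  0.83  1.15] 0.0
0 1 [ 0.71  1.07 -0.99  2.54  2.34  1.12  0.9 ] 0.0004
0.06 -1 [ 1.04  0.86 -0.92  2.41  2.35  0.66  1.18] 0.0002
0.06 1 [ 0.74  0.89 -1.02  2.51  2.22  0.94  0.95] 0.0003
0.12 -1 [ 1.04  0.67 -0.87  2.36  2.24  0.45  1.23] 0.0006
0.12 1 [ 0.79  0.7  -1.03  2.46  2.08  0.73  1.06] 0.0003
sim [ 0.85  0.76 -0.59  2.42  2.74  0.54  0.77] 7.386192293871268e-05 0.1416152700241753
[[0.503, 0.031, 0.238], [0.508, -0.11, 0.196], [0.49, -0.199, 0.165], [0.46, -0.237, 0.159]]
--[-4.031, -0.426, 1.342, 0.009, -0.053, -0.122]
[-3.71, -1.01, 1.42, 0.01, -0.05, -0.12]
[-3.3, -1.51, 1.47, 0.02, -0.04, -0.13]
[-2.83, -1.91, 1.51, 0.02, -0.04, -0.13]
[-2.31, -2.21, 1.53, 0.02, -0.03, -0.13]
--[-1.764, -2.401, 1.526, 0.016, -0.026, -0.132]
[-1.22, -2.48, 1.5, 0.01, -0.02, -0.13]
[-0.69, -2.47, 1.46, 0.01, -0.02, -0.13]
[-0.2, -2.35, 1.39, 0.01, -0.02, -0.13]
[0.23, -2.16, 1.3, 0.01, -0.02, -0.13]
--[0.593, -1.907, 1.192, 0.004, -0.022, -0.133]
[0.88, -1.61, 1.06, 0.0, -0.02, -0.13]
[1.09, -1.28, 0.92, 0.0, -0.03, -0.13]
[1.21, -0.94, 0.76, 0.0, -0.03, -0.13]
[1.25, -0.61, 0.58, 0.01, -0.03, -0.13]
--[1.217, -0.309, 0.399, 0.011, -0.037, -0.126]
[1.12, -0.05, 0.2, 0.02, -0.04, -0.12]
[0.98, 0.16, 0.0, 0.02, -0.04, -0.12]
[0.79, 0.31, -0.2, 0.03, -0.04, -0.12]
[0.59, 0.39, -0.41, 0.04, -0.04, -0.12]
```

Call:
send_rows:
  motion:
    - {"x":-4.0,"y":-0.4,"z":1.3,"rx":0.01,"ry":-0.05,"rz":-0.12,"jaw":5}
    - {"x":-3.7,"y":-1.0,"z":1.4,"rx":0.01,"ry":-0.05,"rz":-0.12,"jaw":5}
    - {"x":-3.3,"y":-1.5,"z":1.4,"rx":0.02,"ry":-0.04,"rz":-0.13,"jaw":5}
    - {"x":-2.8,"y":-1.9,"z":1.4,"rx":0.02,"ry":-0.04,"rz":-0.13,"jaw":5}
    - {"x":-2.3,"y":-2.2,"z":1.5,"rx":0.02,"ry":-0.03,"rz":-0.13,"jaw":5}
  grip_force: 25

```text
clock: 2.15
tool_pos: [0.5039, 0.0322, 0.2405]
eef_rot: [0.284, 0.951, -0.068, 0.098]
contact_force: [0.3, 0.8, -0.7]
opening: 0.571
finger_force: 0.0
```

Call:
send_rows:
  motion:
    - {"x":-1.8,"y":-2.4,"z":1.4,"rx":0.02,"ry":-0.03,"rz":-0.13,"jaw":5}
    - {"x":-1.2,"y":-2.5,"z":1.4,"rx":0.01,"ry":-0.02,"rz":-0.13,"jaw":5}
    - {"x":-0.7,"y":-2.5,"z":1.4,"rx":0.01,"ry":-0.02,"rz":-0.13,"jaw":5}
    - {"x":-0.2,"y":-2.3,"z":1.3,"rx":0.01,"ry":-0.02,"rz":-0.13,"jaw":5}
    - {"x":0.2,"y":-2.2,"z":1.3,"rx":0.01,"ry":-0.02,"rz":-0.13,"jaw":5}

```text
clock: 2.65
tool_pos: [0.5077, -0.1085, 0.2032]
eef_rot: [-0.035, 0.983, -0.14, 0.113]
contact_force: [0.4, -1.7, -0.2]
opening: 0.567
finger_force: 0.0
```

```bash
cat > p3.py <<'E'
from k import *
from p2 import up,qb
E
sed -i '/^for h in/,$d' p2.py; cat > to.py <<'E'
from k import *
def go(p,Rt,qseed,n=10,w=.02):
    q=get_state()["q"]; qt,e=ik(p,Rt,qseed,w)
    rows,qs,er,l=cart(q,qt,n)
    print("q",q.round(2),"->",qt.round(2),"e",round(e,4),"sim",qs.round(2),"lim",round(l,2),"zmin",min(fk(q+(qt-q)*k/n)[0][2] for k in range(n+1)).round(3))
    for r in rows: print(r[:3].round(2).tolist(),r[3:].round(3).tolist())
def line(p,Rt,n=5):
    q=get_state();R0=R.from_quat(q["eef_rot"]);d=p-q["tool_pos"];r=(R0.inv()*Rt).as_rotvec()
    print("pos",q["tool_pos"].round(4),"q",q["q"].round(2),"F",q["contact_force"].round(1),"open",round(q["opening"],3),"simq",ik(p,Rt,q["q"],.01)[0].round(2))
    for k in range(n): print((( R0*R.from_rotvec(r*k/n)).inv().apply(d/n)*100).round(2).tolist(),(r/n).round(3).tolist())
E
python3 - <<'E'
from to import *; from p2 import *
go(*up(grasp(-1),.06),qb,10)
E
```

```text
q [ 0.14  0.59 -0.29  2.18  1.24  0.48  0.4 ] -> [ 1.04  0.86 -0.92  2.41  2.35  0.66  1.18] e 0.0002 sim [ 0.88  0.77 -0.63  2.42  2.68  0.55  0.83] lim 0.14 zmin 0.146
[1.34, -1.76, 1.56] [0.001, 0.007, -0.147]
[1.44, -1.37, 1.42] [-0.004, -0.003, -0.144]
[1.44, -1.02, 1.25] [-0.005, -0.013, -0.141]
[1.37, -0.71, 1.05] [-0.003, -0.024, -0.136]
[1.25, -0.48, 0.82] [0.002, -0.033, -0.132]
[1.09, -0.33, 0.57] [0.011, -0.041, -0.127]
[0.93, -0.27, 0.3] [0.023, -0.047, -0.122]
[0.78, -0.28, 0.0] [0.036, -0.049, -0.117]
[0.67, -0.37, -0.31] [0.051, -0.047, -0.112]
[0.61, -0.53, -0.63] [0.065, -0.041, -0.108]
```

Call:
send_rows:
  motion:
    - {"x":1.3,"y":-1.8,"z":1.3,"rx":0.0,"ry":0.01,"rz":-0.14,"jaw":5}
    - {"x":1.4,"y":-1.4,"z":1.2,"rx":0,"ry":0,"rz":-0.14,"jaw":5}
    - {"x":1.4,"y":-1.0,"z":1.1,"rx":0,"ry":-0.01,"rz":-0.14,"jaw":5}
    - {"x":1.4,"y":-0.7,"z":1.0,"rx":0,"ry":-0.02,"rz":-0.14,"jaw":5}
    - {"x":1.3,"y":-0.5,"z":0.8,"rx":0,"ry":-0.03,"rz":-0.13,"jaw":5}

```text
clock: 3.15
tool_pos: [0.4701, -0.1951, 0.1609]
eef_rot: [-0.37, 0.911, -0.162, 0.083]
contact_force: [0.8, -0.2, 0.2]
opening: 0.566
finger_force: 0.0
```

Call:
send_rows:
  motion:
    - {"x":1.1,"y":-0.3,"z":0.6,"rx":0.01,"ry":-0.04,"rz":-0.13,"jaw":5}
    - {"x":0.9,"y":-0.3,"z":0.3,"rx":0.02,"ry":-0.05,"rz":-0.12,"jaw":5}
    - {"x":0.8,"y":-0.3,"z":0,"rx":0.04,"ry":-0.05,"rz":-0.12,"jaw":5}
    - {"x":0.7,"y":-0.4,"z":-0.3,"rx":0.05,"ry":-0.05,"rz":-0.11,"jaw":5}
    - {"x":0.6,"y":-0.5,"z":-0.6,"rx":0.06,"ry":-0.04,"rz":-0.11,"jaw":5}

```text
clock: 3.65
tool_pos: [0.4609, -0.2386, 0.1675]
eef_rot: [-0.623, 0.732, -0.213, 0.175]
contact_force: [0.9, 0.1, -0.3]
opening: 0.562
finger_force: 0.0
```

```bash
python3 - <<'E'
from to import *; from p2 import *
line(*up(grasp(-1),.06),5)
print("then down"); g=grasp(-1); Rt=g[1]*FL; print(Rt.inv().apply([0,0,-6]).round(2))
for n in("top","side"):
    s=snapshot(n); save(s,n+"2.png"); np.save(n+"2.npy",s,allow_pickle=True)
t=cv2.resize(cv2.imread("pics/top2.png")[190:340,370:570],(800,600)); cv2.imwrite("pics/c2.png",t)
a=cv2.resize(cv2.imread("pics/side2.png")[150:300,340:540],(800,600)); cv2.imwrite("pics/c3.png",a)
E
```

```text
pos [ 0.4609 -0.2386  0.1675] q [ 0.85  0.74 -0.59  2.43  2.71  0.54  0.78] F [ 0.9  0.1 -0.3] open 0.562 simq [ 0.86  0.76 -0.6   2.42  2.73  0.54  0.78]
[-0.02, 0.11, 0.14] [0.001, -0.003, -0.001]
[-0.02, 0.11, 0.14] [0.001, -0.003, -0.001]
[-0.02, 0.11, 0.14] [0.001, -0.003, -0.001]
[-0.02, 0.11, 0.14] [0.001, -0.003, -0.001]
[-0.02, 0.11, 0.14] [0.001, -0.003, -0.001]
then down
[-0.    3.21  5.07]
```

View pics/c2.png

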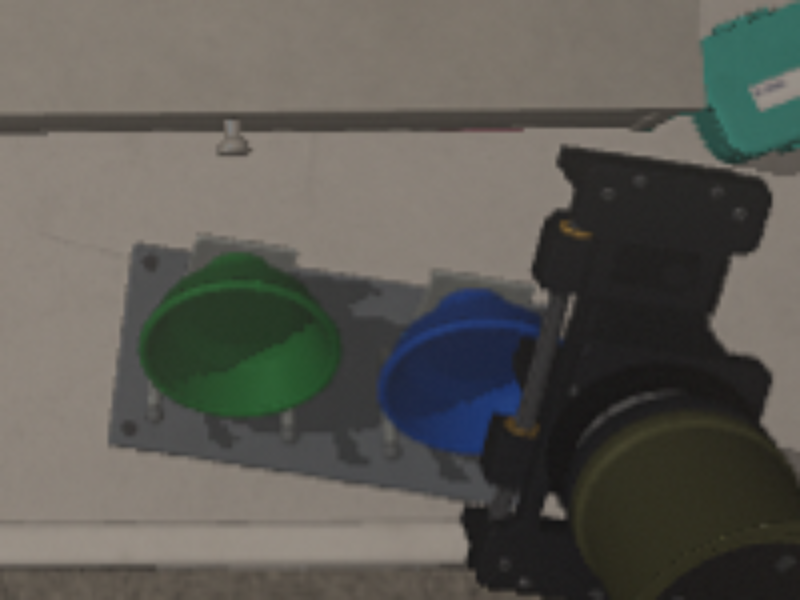

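The crop shows the open gripper above blue's upper rim, near crop (500,330). Green at (240,340) is untouched.

Call:
send_rows:
  motion:
    - {"x":0,"y":0.8,"z":1.2,"rx":0,"ry":0,"rz":0,"jaw":5}
    - {"x":0,"y":0.8,"z":1.2,"rx":0,"ry":0,"rz":0,"jaw":5}
    - {"x":0,"y":0.8,"z":1.2,"rx":0,"ry":0,"rz":0,"jaw":5}
    - {"x":-0.1,"y":0.8,"z":1.2,"rx":0,"ry":-0.01,"rz":0,"jaw":5}
    - {"x":0,"y":0.6,"z":1.0,"rx":0,"ry":0,"rz":0,"jaw":5}

```text
clock: 4.25
tool_pos: [0.4601, -0.2366, 0.0971]
eef_rot: [-0.622, 0.734, -0.209, 0.178]
contact_force: [-0.3, 0.4, 0.3]
opening: 0.567
finger_force: 0.0
```

```bash
python3 - <<'E'
from to import *; from p2 import *
line(*up(grasp(-1),0),1)
s=snapshot("side"); save(s,"side3.png")
a=cv2.resize(cv2.imread("pics/side3.png")[170:300,380:540],(800,650))[:600]; cv2.imwrite("pics/c3.png",a)
E
```

```text
pos [ 0.4601 -0.2366  0.0971] q [ 0.84  0.94 -0.59  2.46  2.77  0.75  0.77] F [-0.3  0.4  0.3] open 0.567 simq [ 0.85  0.93 -0.6   2.44  2.78  0.72  0.78]
[0.08, -0.1, -0.13] [0.01, -0.006, -0.011]
```

View pics/c3.png

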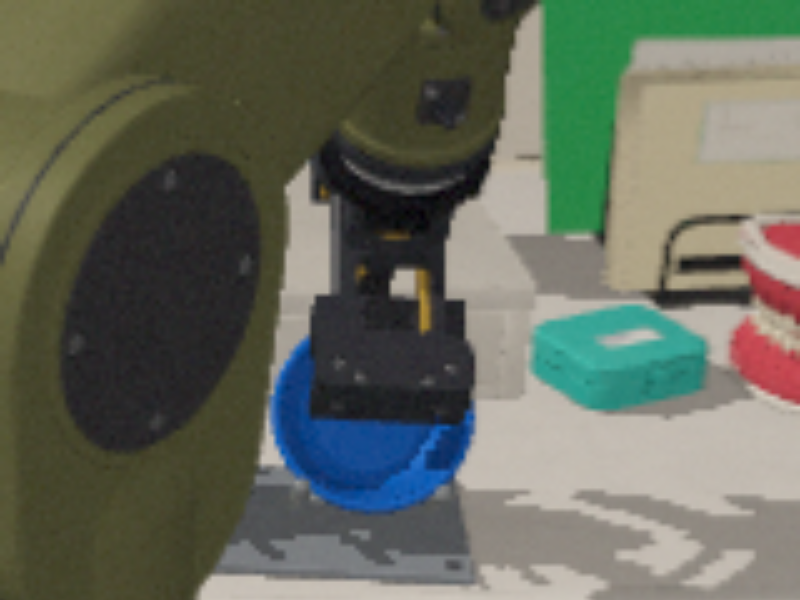

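The hand is over blue's upper rim at crop (390,340), with no contact force. Closing.

Call:
send_rows:
  motion:
    - {"x":0,"y":0,"z":0,"rx":0,"ry":0,"rz":0,"jaw":0}
    - {"x":0,"y":0,"z":0,"rx":0,"ry":0,"rz":0,"jaw":0}
    - {"x":0,"y":0,"z":0,"rx":0,"ry":0,"rz":0,"jaw":0}
    - {"x":0,"y":0,"z":0,"rx":0,"ry":0,"rz":0,"jaw":0}
    - {"x":0,"y":0,"z":0,"rx":0,"ry":0,"rz":0,"jaw":0}
  grip_force: 25

```text
clock: 4.8
tool_pos: [0.4597, -0.2371, 0.0987]
eef_rot: [-0.622, 0.733, -0.21, 0.179]
contact_force: [0.1, -0.1, -0.2]
opening: 0.133
finger_force: 0.0
```

Call:
send_rows:
  motion:
    - {"x":0,"y":0,"z":0,"rx":0,"ry":0,"rz":0,"jaw":0}
    - {"x":0,"y":0,"z":0,"rx":0,"ry":0,"rz":0,"jaw":0}
    - {"x":0,"y":0,"z":0,"rx":0,"ry":0,"rz":0,"jaw":0}
    - {"x":0,"y":0,"z":0,"rx":0,"ry":0,"rz":0,"jaw":0}
    - {"x":0,"y":0,"z":0,"rx":0,"ry":0,"rz":0,"jaw":0}

```text
clock: 5.3
tool_pos: [0.4598, -0.2371, 0.0985]
eef_rot: [-0.622, 0.733, -0.21, 0.179]
contact_force: [-1.3, -0.8, 2.5]
opening: 0.048
finger_force: 25.0
```

Call:
send_rows:
  motion:
    - {"x":0,"y":-0.6,"z":-1.0,"rx":0,"ry":0,"rz":0,"jaw":0}
    - {"x":0,"y":-0.9,"z":-1.4,"rx":0,"ry":0,"rz":0,"jaw":0}
    - {"x":0,"y":-1.0,"z":-1.6,"rx":0,"ry":0,"rz":0,"jaw":0}
    - {"x":0,"y":-1.0,"z":-1.6,"rx":0,"ry":0,"rz":0,"jaw":0}
    - {"x":0,"y":-1.0,"z":-1.6,"rx":0,"ry":0,"rz":0,"jaw":0}

```text
clock: 5.8
tool_pos: [0.459, -0.2367, 0.1834]
eef_rot: [-0.622, 0.733, -0.209, 0.179]
contact_force: [-0.1, 0.7, -2.1]
opening: 0.051
finger_force: 25.0
```

```bash
cat > pl.py <<'E'
from to import *
import sys
q=get_state()["q"]
for g in(270,285,300,315):
    t=place(np.radians(g),.16); v,e=ik(t[0],t[1]*FL,q,.02);t2=place(np.radians(g),.08); v2,e2=ik(t2[0],t2[1]*FL,v,.02)
    print(g,v.round(2),round(e,4),v2.round(2),round(e2,4),"lim",min((v2-LO).min(),(HI-v2).min()).round(2))
t=place(np.radians(float(sys.argv[1])),.16); go(t[0],t[1]*FL,q,int(sys.argv[2]))
E
python3 pl.py 295 20
```

```text
270 [ 0.3   1.   -1.17  2.05  1.13  0.61  0.09] 0.001 [ 0.25  1.13 -1.07  2.08  1.41  0.55 -0.11] 0.0006 lim 0.4
285 [ 0.33  1.1  -1.3   1.93  1.    0.82  0.49] 0.0013 [ 0.29  1.21 -1.18  1.95  1.17  0.72  0.41] 0.0002 lim 0.29
300 [ 0.31  1.18 -1.36  1.8   0.93  1.    0.82] 0.0013 [ 0.29  1.28 -1.27  1.83  1.06  0.92  0.78] 0.0001 lim 0.2
315 [ 0.27  1.23 -1.4   1.68  0.88  1.17  1.11] 0.0012 [ 0.25  1.33 -1.32  1.71  0.99  1.09  1.1 ] 0.0001 lim 0.15
q [ 0.86  0.69 -0.6   2.42  2.7   0.47  0.78] -> [ 0.32  1.16 -1.35  1.84  0.95  0.94  0.71] e 0.0013 sim [ 0.23  0.99 -1.04  1.85  0.66  0.71  0.98] lim 0.17 zmin 0.126
[-1.39, -1.61, 1.31] [0.01, -0.003, 0.058]
[-1.61, -1.33, 1.26] [0.006, -0.004, 0.059]
[-1.79, -1.01, 1.19] [0.001, -0.004, 0.061]
[-1.94, -0.68, 1.12] [-0.005, -0.004, 0.062]
[-2.05, -0.32, 1.04] [-0.01, -0.003, 0.062]
[-2.12, 0.04, 0.95] [-0.016, -0.002, 0.062]
[-2.15, 0.41, 0.85] [-0.022, -0.001, 0.062]
[-2.13, 0.79, 0.76] [-0.028, 0.001, 0.062]
[-2.08, 1.16, 0.66] [-0.033, 0.004, 0.061]
[-1.99, 1.52, 0.57] [-0.039, 0.007, 0.06]
[-1.85, 1.86, 0.48] [-0.044, 0.01, 0.058]
[-1.69, 2.19, 0.39] [-0.049, 0.014, 0.056]
[-1.49, 2.49, 0.32] [-0.054, 0.019, 0.054]
[-1.26, 2.77, 0.25] [-0.058, 0.023, 0.052]
[-1.02, 3.02, 0.2] [-0.061, 0.028, 0.049]
[-0.75, 3.23, 0.15] [-0.065, 0.033, 0.046]
[-0.48, 3.41, 0.12] [-0.067, 0.038, 0.043]
[-0.2, 3.55, 0.1] [-0.07, 0.044, 0.04]
[0.09, 3.66, 0.09] [-0.071, 0.049, 0.037]
[0.37, 3.73, 0.1] [-0.073, 0.055, 0.034]
```

```bash
cat >> to.py <<'E'
def lin(ps,n,q=None):
    """straight legs with even turn, tracked by ik; ps=[(p,Rt,n),...]"""
    st=get_state(); q=st["q"]; p0,R0=st["tool_pos"],R.from_quat(st["eef_rot"])
    for p,Rt,n in ps:
        r=(R0.inv()*Rt).as_rotvec();d=p-p0;er=0;lim=9;dq=0
        for k in range(n):
            Rk=R0*R.from_rotvec(r*k/n); print((Rk.inv().apply(d/n)*100).round(2).tolist(),(r/n).round(3).tolist() if k==0 else "")
            q2,e=ik(p0+d*(k+1)/n,R0*R.from_rotvec(r*(k+1)/n),q,.01);er=max(er,e);lim=min(lim,(q2-LO).min(),(HI-q2).min());dq=max(dq,np.abs(q2-q).max());q=q2
        print("q",q.round(2),"err",round(er,4),"lim",round(lim,2),"dq/row",round(dq,2)); p0,R0=p,Rt
E
python3 - <<'E'
from to import *
st=get_state();p=st["tool_pos"];R0=R.from_quat(st["eef_rot"])
t=place(np.radians(295),.17); m=place(np.radians(295),.25)
Rt=t[1]*FL; rm=(R0.inv()*Rt).as_rotvec(); print(rm)
pm=np.array([.5,-.03,.27])
lin([(p+[.01,.06,.09],R0*R.from_rotvec(rm*.2),5),(pm,R0*R.from_rotvec(rm*.6),5),(m[0],Rt,10)],0)
E
```

```text
[-0.8714165   0.08409736  1.00345035]
[-1.22, -0.95, -1.52] [-0.035, 0.003, 0.04]
[-1.25, -0.85, -1.56] 
[-1.28, -0.74, -1.59] 
[-1.3, -0.64, -1.62] 
[-1.32, -0.53, -1.64] 
q [ 0.85  0.48 -0.8   2.2   1.08  0.38  1.97] err 0.0015 lim 0.06 dq/row 1.09
[-2.95, 0.5, 0.12] [-0.07, 0.007, 0.08]
[-2.91, 0.73, 0.15] 
[-2.84, 0.95, 0.19] 
[-2.76, 1.16, 0.24] 
[-2.66, 1.36, 0.31] 
q [ 0.6   0.61 -0.92  1.93  0.56  0.8   1.79] err 0.0001 lim 0.41 dq/row 0.14
[-1.87, 1.91, 0.51] [-0.035, 0.003, 0.04]
[-1.8, 1.97, 0.57] 
[-1.72, 2.01, 0.64] 
[-1.64, 2.06, 0.7] 
[-1.56, 2.1, 0.77] 
[-1.48, 2.13, 0.84] 
[-1.39, 2.16, 0.91] 
[-1.31, 2.18, 0.98] 
[-1.23, 2.19, 1.05] 
[-1.14, 2.2, 1.12] 
q [ 0.17  0.77 -0.89  1.78  0.26  0.78  1.29] err 0.0 lim 0.55 dq/row 0.06
```

```bash
cat > mv.py <<'E'
from to import *
def legs(targets):
    q=get_state()["q"]; qs=q
    for qt,n in targets:
        rows,_,er,l=cart(q,qt,n)
        print("->",qt.round(2)); 
        for k,r in enumerate(rows): print(r[:3].round(2).tolist(),r[3:].round(3).tolist(), fk(q+(qt-q)*(k+1)/n)[0].round(3)[[1,2]].tolist())
        q=qt
E
python3 - <<'E'
from mv import *
q=get_state()["q"]
t=place(np.radians(290),.20); v,e=ik(t[0],t[1]*FL,q,.02); print(v.round(2),e)
w=q+.4*(v-q); p,Rt=fk(w); print(p); m,e=ik(np.array([p[0],p[1],.27]),Rt,w,.02); print(m.round(2),e)
legs([(m,10),(v,10)])
E
```

```text
[ 0.35  1.09 -1.38  1.86  0.9   0.94  0.63] 0.001225364671016501
[ 0.57813726 -0.10643497  0.16486737]
[ 0.75  0.66 -1.03  2.1   1.51  0.59  1.14] 0.0010909546640203533
-> [ 0.75  0.66 -1.03  2.1   1.51  0.59  1.14]
[-0.52, -2.09, 0.29] [0.018, 0.017, 0.049] [-0.233, 0.19]
[-0.81, -1.9, 0.2] [0.013, 0.013, 0.051] [-0.229, 0.198]
[-1.09, -1.67, 0.1] [0.009, 0.009, 0.053] [-0.223, 0.207]
[-1.36, -1.42, -0.02] [0.003, 0.005, 0.054] [-0.214, 0.216]
[-1.6, -1.13, -0.14] [-0.002, 0.001, 0.055] [-0.202, 0.225]
[-1.83, -0.82, -0.26] [-0.008, -0.003, 0.055] [-0.188, 0.233]
[-2.04, -0.49, -0.39] [-0.015, -0.007, 0.055] [-0.172, 0.242]
[-2.22, -0.13, -0.51] [-0.021, -0.01, 0.054] [-0.153, 0.251]
[-2.37, 0.24, -0.64] [-0.028, -0.013, 0.053] [-0.131, 0.26]
[-2.49, 0.63, -0.75] [-0.035, -0.016, 0.051] [-0.106, 0.27]
-> [ 0.35  1.09 -1.38  1.86  0.9   0.94  0.63]
[-2.54, 2.2, 1.2] [-0.058, -0.008, 0.076] [-0.073, 0.258]
[-2.26, 2.59, 1.17] [-0.063, -0.0, 0.074] [-0.039, 0.246]
[-1.93, 2.94, 1.15] [-0.066, 0.008, 0.072] [-0.004, 0.235]
[-1.56, 3.22, 1.13] [-0.069, 0.017, 0.07] [0.032, 0.224]
[-1.16, 3.44, 1.12] [-0.07, 0.026, 0.068] [0.068, 0.215]
[-0.74, 3.6, 1.12] [-0.071, 0.035, 0.065] [0.104, 0.207]
[-0.32, 3.7, 1.12] [-0.07, 0.045, 0.063] [0.14, 0.201]
[0.11, 3.72, 1.14] [-0.067, 0.054, 0.06] [0.174, 0.197]
[0.52, 3.69, 1.16] [-0.064, 0.063, 0.058] [0.208, 0.195]
[0.9, 3.6, 1.18] [-0.06, 0.072, 0.056] [0.24, 0.194]
```

```bash
sed -i 's/\[\[1,2\]\]//' mv.py; python3 - <<'E'
from mv import *
q=get_state()["q"]
t=place(np.radians(290),.20); v,e=ik(t[0],t[1]*FL,q,.02)
w=q+.4*(v-q); p,Rt=fk(w); m,e=ik(np.array([.50,p[1],.28]),Rt,w,.02); print(m.round(2),e)
w=m+.5*(v-m); p,Rt=fk(w); print(p);m2,e=ik(np.array([.49,p[1],.26]),Rt,w,.02); print(m2.round(2),e)
legs([(m,10),(m2,5),(v,5)])
E
```

```text
[ 0.78  0.51 -0.95  2.29  1.63  0.44  0.96] 0.0009355927993472074
[0.54808947 0.05504559 0.22384748]
[ 0.63  0.68 -1.25  2.18  1.2   0.66  0.77] 4.11683601303503e-05
-> [ 0.78  0.51 -0.95  2.29  1.63  0.44  0.96]
[-0.67, -1.16, -0.45] [0.004, 0.012, 0.052] [0.461, -0.23, 0.191]
[-0.87, -1.03, -0.51] [0.002, 0.008, 0.053] [0.468, -0.223, 0.201]
[-1.06, -0.87, -0.57] [0.0, 0.005, 0.053] [0.475, -0.214, 0.211]
[-1.24, -0.7, -0.64] [-0.002, 0.002, 0.054] [0.481, -0.203, 0.221]
[-1.41, -0.51, -0.7] [-0.004, -0.001, 0.054] [0.486, -0.191, 0.231]
[-1.55, -0.3, -0.75] [-0.007, -0.004, 0.054] [0.491, -0.178, 0.24]
[-1.68, -0.08, -0.81] [-0.01, -0.007, 0.053] [0.494, -0.162, 0.25]
[-1.79, 0.16, -0.85] [-0.012, -0.009, 0.053] [0.497, -0.145, 0.26]
[-1.87, 0.41, -0.9] [-0.015, -0.011, 0.052] [0.499, -0.126, 0.27]
[-1.93, 0.66, -0.93] [-0.018, -0.013, 0.051] [0.5, -0.106, 0.28]
-> [ 0.63  0.68 -1.25  2.18  1.2   0.66  0.77]
[-2.55, 1.71, 0.66] [-0.044, -0.009, 0.077] [0.506, -0.076, 0.274]
[-2.28, 2.19, 0.55] [-0.051, -0.003, 0.075] [0.508, -0.044, 0.269]
[-1.94, 2.63, 0.43] [-0.058, 0.005, 0.073] [0.506, -0.012, 0.265]
[-1.55, 3.01, 0.32] [-0.063, 0.014, 0.07] [0.5, 0.022, 0.262]
[-1.11, 3.32, 0.21] [-0.067, 0.023, 0.066] [0.49, 0.055, 0.26]
-> [ 0.35  1.09 -1.38  1.86  0.9   0.94  0.63]
[-2.12, 2.47, 2.08] [-0.073, 0.031, 0.064] [0.499, 0.09, 0.247]
[-1.66, 2.83, 2.15] [-0.075, 0.046, 0.063] [0.504, 0.127, 0.233]
[-1.18, 3.09, 2.23] [-0.075, 0.06, 0.061] [0.503, 0.164, 0.22]
[-0.71, 3.23, 2.33] [-0.073, 0.074, 0.059] [0.497, 0.202, 0.207]
[-0.27, 3.27, 2.44] [-0.07, 0.087, 0.058] [0.487, 0.24, 0.194]
```

Call:
send_rows:
  motion:
    - {"x":-0.7,"y":-1.2,"z":-0.5,"rx":0,"ry":0.01,"rz":0.05,"jaw":0}
    - {"x":-0.9,"y":-1.0,"z":-0.5,"rx":0,"ry":0.01,"rz":0.05,"jaw":0}
    - {"x":-1.1,"y":-0.9,"z":-0.6,"rx":0,"ry":0,"rz":0.05,"jaw":0}
    - {"x":-1.2,"y":-0.7,"z":-0.6,"rx":0,"ry":0,"rz":0.05,"jaw":0}
    - {"x":-1.4,"y":-0.5,"z":-0.7,"rx":0,"ry":0,"rz":0.05,"jaw":0}

```text
clock: 6.3
tool_pos: [0.4935, -0.1922, 0.233]
eef_rot: [-0.523, 0.807, -0.191, 0.197]
contact_force: [0.6, 0.0, -1.2]
opening: 0.047
finger_force: 25.0
```

Call:
send_rows:
  motion:
    - {"x":-1.6,"y":-0.3,"z":-0.8,"rx":-0.01,"ry":0,"rz":0.05,"jaw":0}
    - {"x":-1.7,"y":-0.1,"z":-0.8,"rx":-0.01,"ry":-0.01,"rz":0.05,"jaw":0}
    - {"x":-1.8,"y":0.2,"z":-0.9,"rx":-0.01,"ry":-0.01,"rz":0.05,"jaw":0}
    - {"x":-1.9,"y":0.4,"z":-0.9,"rx":-0.015,"ry":-0.01,"rz":0.05,"jaw":0}
    - {"x":-1.9,"y":0.7,"z":-0.9,"rx":-0.02,"ry":-0.01,"rz":0.05,"jaw":0}

```text
clock: 6.8
tool_pos: [0.5047, -0.1049, 0.2818]
eef_rot: [-0.428, 0.867, -0.128, 0.219]
contact_force: [-0.3, -0.3, -1.0]
opening: 0.046
finger_force: 25.0
```

Call:
send_rows:
  motion:
    - {"x":-2.5,"y":1.7,"z":0.6,"rx":-0.045,"ry":-0.01,"rz":0.077,"jaw":0}
    - {"x":-2.3,"y":2.2,"z":0.5,"rx":-0.05,"ry":0,"rz":0.075,"jaw":0}
    - {"x":-1.9,"y":2.6,"z":0.4,"rx":-0.06,"ry":0.005,"rz":0.073,"jaw":0}
    - {"x":-1.5,"y":3.0,"z":0.3,"rx":-0.063,"ry":0.014,"rz":0.07,"jaw":0}
    - {"x":-1.1,"y":3.3,"z":0.2,"rx":-0.067,"ry":0.023,"rz":0.066,"jaw":0}

```text
clock: 7.3
tool_pos: [0.4936, -0.0043, 0.2599]
eef_rot: [-0.335, 0.924, -0.027, 0.183]
contact_force: [1.4, -0.0, -1.6]
opening: 0.048
finger_force: 25.0
```

```bash
python3 - <<'E'
from mv import *
q=get_state()["q"];print(q.round(2))
t=place(np.radians(290),.17); v,e=ik(t[0],t[1]*FL,np.array([.35,1.09,-1.38,1.86,.9,.94,.63]),.02)
v2,e2=ik(t[0],t[1]*FL,q,.02); print(v.round(2),v2.round(2),e2)
legs([(v2,10)])
E
```

```text
[ 0.31  0.44 -0.51  2.25  1.    0.22  1.19]
[ 0.34  1.12 -1.34  1.88  0.96  0.9   0.61] [ 0.17  0.89 -0.87  1.89  0.45  0.58  1.08] 0.0005838267762973442
-> [ 0.17  0.89 -0.87  1.89  0.45  0.58  1.08]
[-1.48, 1.16, 1.58] [-0.037, 0.014, 0.041] [0.498, 0.014, 0.246]
[-1.39, 1.4, 1.55] [-0.04, 0.017, 0.042] [0.505, 0.035, 0.234]
[-1.27, 1.63, 1.53] [-0.043, 0.02, 0.042] [0.51, 0.057, 0.222]
[-1.14, 1.84, 1.5] [-0.046, 0.023, 0.042] [0.513, 0.081, 0.211]
[-1.0, 2.03, 1.47] [-0.049, 0.027, 0.042] [0.513, 0.106, 0.2]
[-0.84, 2.19, 1.44] [-0.051, 0.03, 0.042] [0.512, 0.131, 0.19]
[-0.67, 2.33, 1.41] [-0.053, 0.034, 0.042] [0.508, 0.158, 0.181]
[-0.5, 2.44, 1.38] [-0.055, 0.038, 0.042] [0.503, 0.185, 0.174]
[-0.33, 2.53, 1.35] [-0.057, 0.042, 0.042] [0.495, 0.212, 0.168]
[-0.17, 2.59, 1.32] [-0.059, 0.046, 0.041] [0.487, 0.24, 0.164]
```

Call:
send_rows:
  motion:
    - {"x":-1.5,"y":1.2,"z":1.5,"rx":-0.037,"ry":0.014,"rz":0.041,"jaw":0}
    - {"x":-1.4,"y":1.4,"z":1.5,"rx":-0.04,"ry":0.017,"rz":0.042,"jaw":0}
    - {"x":-1.3,"y":1.6,"z":1.5,"rx":-0.043,"ry":0.02,"rz":0.042,"jaw":0}
    - {"x":-1.1,"y":1.8,"z":1.5,"rx":-0.046,"ry":0.023,"rz":0.042,"jaw":0}
    - {"x":-1.0,"y":2.0,"z":1.5,"rx":-0.049,"ry":0.027,"rz":0.042,"jaw":0}

```text
clock: 7.8
tool_pos: [0.5177, 0.1086, 0.203]
eef_rot: [-0.255, 0.958, 0.077, 0.102]
contact_force: [-0.0, -0.3, -0.6]
opening: 0.05
finger_force: 25.0
```

Call:
send_rows:
  motion:
    - {"x":-0.8,"y":2.2,"z":1.4,"rx":-0.05,"ry":0.03,"rz":0.042,"jaw":0}
    - {"x":-0.7,"y":2.3,"z":1.4,"rx":-0.053,"ry":0.034,"rz":0.042,"jaw":0}
    - {"x":-0.5,"y":2.4,"z":1.4,"rx":-0.055,"ry":0.038,"rz":0.042,"jaw":0}
    - {"x":-0.3,"y":2.5,"z":1.3,"rx":-0.057,"ry":0.042,"rz":0.042,"jaw":0}
    - {"x":-0.2,"y":2.6,"z":1.3,"rx":-0.06,"ry":0.046,"rz":0.041,"jaw":0}

```text
clock: 8.3
tool_pos: [0.4904, 0.2412, 0.1682]
eef_rot: [-0.173, 0.965, 0.193, -0.034]
contact_force: [0.0, 0.5, -1.6]
opening: 0.046
finger_force: 25.0
```

```bash
python3 - <<'E'
from to import *
t=place(np.radians(290),.17); line(t[0],t[1]*FL,1)
for n in("top","side"):
    s=snapshot(n); save(s,n+"4.png"); np.save(n+"4.npy",s,allow_pickle=True)
a=cv2.resize(cv2.imread("pics/top4.png")[190:320,140:310],(400,306)); b=cv2.resize(cv2.imread("pics/side4.png")[140:300,150:350],(400,320))[:306]
cv2.imwrite("pics/c4.png",np.hstack([a,b]))
E
```

```text
pos [0.4904 0.2412 0.1682] q [ 0.17  0.88 -0.87  1.88  0.44  0.6   1.1 ] F [ 0.   0.5 -1.6] open 0.046 simq [ 0.16  0.88 -0.87  1.89  0.44  0.58  1.09]
[0.41, -0.17, 0.33] [0.001, -0.0, 0.005]
```

View pics/c4.png

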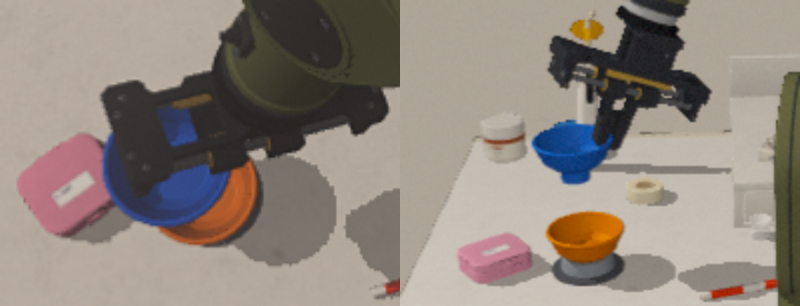

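The left crop (top view) shows blue held over orange, with the pink case to its left. The right crop (side view) shows blue open side up, near crop (575,150), about above orange at (585,240). The tilt looks small.

```bash
cat > meas.py <<'E'
from h import *
from scipy.optimize import least_squares
def mask(im,c):
    h=cv2.cvtColor(im,cv2.COLOR_RGB2HSV);H,S,V=h[...,0].astype(int),h[...,1],h[...,2]
    lo,hi,s,v={"orange":(4,16,150,50),"blue":(104,128,130,35),"green":(45,80,110,28)}[c]
    m=((H>=lo)&(H<=hi)&(S>s)&(V>v)).astype(np.uint8)
    return m
def big(m,box):
    z=np.zeros_like(m);x0,x1,y0,y1=box;z[y0:y1,x0:x1]=m[y0:y1,x0:x1]
    n,l,st,c=cv2.connectedComponentsWithStats(z); return (l==1+np.argmax(st[1:,4])).astype(np.uint8)
def circ(s,m,z,r=.048,n=400,tol=.0015):
    """RANSAC circle of known radius on the contour cast to plane z"""
    ct=max(cv2.findContours(m,cv2.RETR_EXTERNAL,cv2.CHAIN_APPROX_NONE)[0],key=len).reshape(-1,2)
    P=onplane(s,ct,z)[:,:2]; rng=np.random.default_rng(1);best=None;bn=0
    for _ in range(n):
        a,b=P[rng.integers(len(P),size=2)];d=b-a;L=np.linalg.norm(d)
        if L<.03 or L>2*r: continue
        for sg in(1,-1):
            c=(a+b)/2+sg*np.array([-d[1],d[0]])/L*np.sqrt(r*r-L*L/4)
            i=np.abs(np.linalg.norm(P-c,axis=1)-r)<tol
            if i.sum()>bn: bn,best,ii=i.sum(),c,i
    f=least_squares(lambda v:np.linalg.norm(P[ii]-v[:2],axis=1)-v[2],[*best,r]).x
    return f,bn,len(P)
E
python3 - <<'E'
from meas import *
t0=np.load("top0.npy",allow_pickle=True).item();s0=np.load("side0.npy",allow_pickle=True).item()
t=np.load("top4.npy",allow_pickle=True).item();s=np.load("side4.npy",allow_pickle=True).item()
for z in(.054,.057): print("orange top",circ(t0,big(mask(t0["img"],"orange"),(190,270,230,310)),z))
for z in(.169,.173,.177): print("blue top",circ(t,big(mask(t["img"],"blue"),(150,300,190,320)),z))
for n,c,b in(("orange","orange",(215,270,240,290)),("blue","blue",(205,270,190,240))):
    for q in((s0,s) if n=="orange" else (s,)):
        m=big(mask(q["img"],c),b);ys,xs=np.where(m)
        print(n,"bbox",xs.min(),xs.max(),ys.min(),ys.max());
        for y in(ys.max()-1,ys.max()-3,ys.min()+4,ys.min()+8): r=xs[ys==y];print(y,r.min(),r.max(),end=" | ")
        print()
E
```

```text
orange top (array([0.46988503, 0.2802095 , 0.04666578]), np.int64(72), 134)
orange top (array([0.46953568, 0.27961509, 0.04646891]), np.int64(68), 134)
blue top (array([0.47479731, 0.28157684, 0.04671878]), np.int64(96), 191)
blue top (array([0.47421123, 0.28064817, 0.0465845 ]), np.int64(95), 191)
blue top (array([0.47380051, 0.27968451, 0.0465316 ]), np.int64(92), 191)
orange bbox 224 261 246 271
270 236 247 | 268 231 252 | 250 228 260 | 254 224 260 | 
orange bbox 223 261 246 271
270 236 247 | 268 231 252 | 250 228 260 | 254 224 261 | 
blue bbox 216 256 200 231
230 231 242 | 228 231 243 | 204 225 246 | 208 218 256 |
```

```bash
python3 - <<'E'
from to import *
st=get_state();R0=R.from_quat(st["eef_rot"]);a=R0.inv()
print("dn80+corr/5",(a.apply([-.0045,-.001,-.08])*20).round(2),"dn10mm",(a.apply([0,0,-1])).round(3), "x:",a.apply([1,0,0]).round(3),"y:",a.apply([0,1,0]).round(3))
print(st["contact_force"].round(2), "q at bottom",ik(st["tool_pos"]+[-.0045,-.001,-.094],R0,st["q"],.01)[0].round(2))
E
```

```text
dn80+corr/5 [ 0.1  -0.61  1.48] dn10mm [ 0.003 -0.387  0.922] x: [-0.937 -0.323 -0.132] y: [-0.349  0.864  0.364]
[ 0.12 -0.42 -1.25] q at bottom [ 0.09  1.01 -0.73  1.92  0.54  0.4   1.07]
```

Call:
send_rows:
  motion:
    - {"x":0.4,"y":-0.5,"z":1.5,"rx":0,"ry":0,"rz":0,"jaw":0}
    - {"x":0.1,"y":-0.6,"z":1.5,"rx":0,"ry":0,"rz":0,"jaw":0}
    - {"x":0,"y":-0.6,"z":1.5,"rx":0,"ry":0,"rz":0,"jaw":0}
    - {"x":0,"y":-0.6,"z":1.5,"rx":0,"ry":0,"rz":0,"jaw":0}
    - {"x":0,"y":-0.6,"z":1.4,"rx":0,"ry":0,"rz":0,"jaw":0}

```text
clock: 8.9
tool_pos: [0.4863, 0.2394, 0.0886]
eef_rot: [-0.174, 0.965, 0.192, -0.032]
contact_force: [0.1, -0.5, -0.6]
opening: 0.045
finger_force: 25.0
```

```bash
python3 - <<'E'
from meas import *
st=get_state();print(st["tool_pos"].round(4),st["contact_force"].round(2),st["q"].round(2))
t=snapshot("top")
zr=st["tool_pos"][2]+.0055
print(zr,circ(t,big(mask(t["img"],"blue"),(150,300,220,320)),zr))
E
```

```text
[0.4863 0.2394 0.0886] [ 0.13 -0.47 -0.55] [ 0.11  0.98 -0.75  1.93  0.54  0.42  1.06]
0.09408372100764154 (array([0.47151185, 0.27916186, 0.04695701]), np.int64(94), 177)
```

Call:
send_rows:
  motion:
    - {"x":0,"y":-0.08,"z":0.18,"rx":0,"ry":0,"rz":0,"jaw":0}
    - {"x":0,"y":-0.08,"z":0.18,"rx":0,"ry":0,"rz":0,"jaw":0}
    - {"x":0,"y":-0.08,"z":0.18,"rx":0,"ry":0,"rz":0,"jaw":0}
    - {"x":0,"y":-0.08,"z":0.18,"rx":0,"ry":0,"rz":0,"jaw":0}
    - {"x":0,"y":-0.08,"z":0.18,"rx":0,"ry":0,"rz":0,"jaw":0}

```text
clock: 9.45
tool_pos: [0.4868, 0.2404, 0.0799]
eef_rot: [-0.174, 0.965, 0.193, -0.031]
contact_force: [-0.1, -1.0, -1.1]
opening: 0.05
finger_force: 25.0
```

Call:
send_rows:
  motion:
    - {"x":0,"y":-0.04,"z":0.09,"rx":0,"ry":0,"rz":0,"jaw":0}
    - {"x":0,"y":-0.04,"z":0.09,"rx":0,"ry":0,"rz":0,"jaw":0}
    - {"x":0,"y":0,"z":0,"rx":0,"ry":0,"rz":0,"jaw":0}
    - {"x":0,"y":0,"z":0,"rx":0,"ry":0,"rz":0,"jaw":0}
    - {"x":0,"y":0,"z":0,"rx":0,"ry":0,"rz":0,"jaw":0}

```text
clock: 9.95
tool_pos: [0.4866, 0.2404, 0.0777]
eef_rot: [-0.174, 0.965, 0.193, -0.032]
contact_force: [0.0, 0.7, -1.3]
opening: 0.048
finger_force: 25.0
```

Call:
send_rows:
  motion:
    - {"x":0,"y":-0.04,"z":0.09,"rx":0,"ry":0,"rz":0,"jaw":0}
    - {"x":0,"y":0,"z":0,"rx":0,"ry":0,"rz":0,"jaw":0}
    - {"x":0,"y":-0.02,"z":0.05,"rx":0,"ry":0,"rz":0,"jaw":0}
    - {"x":0,"y":0,"z":0,"rx":0,"ry":0,"rz":0,"jaw":0}
    - {"x":0,"y":0,"z":0,"rx":0,"ry":0,"rz":0,"jaw":0}

```text
clock: 10.45
tool_pos: [0.4866, 0.2404, 0.0762]
eef_rot: [-0.174, 0.965, 0.193, -0.032]
contact_force: [-0.3, 0.3, -0.5]
opening: 0.047
finger_force: 25.0
```

```bash
python3 - <<'E'
from h import *
st=get_state();print(st["tool_pos"].round(4),st["contact_force"].round(2),st["moment"].round(3))
E
```

```text
[0.4866 0.2404 0.0762] [-0.3   0.32 -0.47] [-0.413 -0.131  0.03 ]
```

Call:
send_rows:
  motion:
    - {"x":0,"y":-0.04,"z":0.09,"rx":0,"ry":0,"rz":0,"jaw":0}
    - {"x":0,"y":0,"z":0,"rx":0,"ry":0,"rz":0,"jaw":0}
    - {"x":0,"y":-0.02,"z":0.05,"rx":0,"ry":0,"rz":0,"jaw":0}
    - {"x":0,"y":0,"z":0,"rx":0,"ry":0,"rz":0,"jaw":0}
    - {"x":0,"y":0,"z":0,"rx":0,"ry":0,"rz":0,"jaw":0}

```text
clock: 10.95
tool_pos: [0.4866, 0.2404, 0.0746]
eef_rot: [-0.174, 0.965, 0.193, -0.032]
contact_force: [-0.3, -0.3, -1.0]
opening: 0.048
finger_force: 25.0
```

```bash
python3 - <<'E'
from h import *
st=get_state();print(st["tool_pos"].round(4),st["contact_force"].round(2),st["moment"].round(3))
E
```

```text
[0.4866 0.2404 0.0746] [-0.28 -0.33 -1.03] [-0.382 -0.145  0.001]
```

Call:
send_rows:
  motion:
    - {"x":0,"y":-0.04,"z":0.09,"rx":0,"ry":0,"rz":0,"jaw":0}
    - {"x":0,"y":0,"z":0,"rx":0,"ry":0,"rz":0,"jaw":0}
    - {"x":0,"y":0,"z":0,"rx":0,"ry":0,"rz":0,"jaw":0}
    - {"x":0,"y":0,"z":0,"rx":0,"ry":0,"rz":0,"jaw":0}
    - {"x":0,"y":0,"z":0,"rx":0,"ry":0,"rz":0,"jaw":0}

```text
clock: 11.45
tool_pos: [0.4867, 0.2403, 0.0737]
eef_rot: [-0.174, 0.965, 0.193, -0.032]
contact_force: [-0.5, -0.2, -0.2]
opening: 0.047
finger_force: 25.0
```

```bash
python3 - <<'E'
from h import *
st=get_state();print(st["tool_pos"].round(4),st["contact_force"].round(2),st["moment"].round(3))
E
```

```text
[0.4867 0.2403 0.0737] [-0.53 -0.17 -0.19] [-0.353 -0.119  0.024]
```

Call:
send_rows:
  motion:
    - {"x":0,"y":-0.04,"z":0.09,"rx":0,"ry":0,"rz":0,"jaw":0}
    - {"x":0,"y":0,"z":0,"rx":0,"ry":0,"rz":0,"jaw":0}
    - {"x":0,"y":0,"z":0,"rx":0,"ry":0,"rz":0,"jaw":0}
    - {"x":0,"y":0,"z":0,"rx":0,"ry":0,"rz":0,"jaw":0}
    - {"x":0,"y":0,"z":0,"rx":0,"ry":0,"rz":0,"jaw":0}

```text
clock: 11.95
tool_pos: [0.487, 0.24, 0.0732]
eef_rot: [-0.174, 0.965, 0.193, -0.031]
contact_force: [0.8, -4.4, 5.7]
opening: 0.049
finger_force: 25.1
```

```bash
python3 - <<'E'
from h import *
st=get_state();print(st["tool_pos"].round(4),st["contact_force"].round(2),st["moment"].round(3))
for n in("top","side"):
    s=snapshot(n); save(s,n+"5.png")
a=cv2.resize(cv2.imread("pics/top5.png")[220:310,170:290],(400,300)); b=cv2.resize(cv2.imread("pics/side5.png")[200:290,190:310],(400,300))
cv2.imwrite("pics/c5.png",np.hstack([a,b]))
E
```

```text
[0.487  0.24   0.0732] [ 0.8  -4.37  5.71] [-0.326  0.116  0.129]
```

View pics/c5.png

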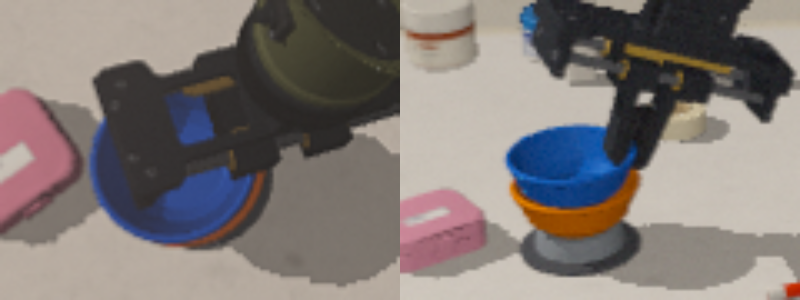

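The crops show blue sitting in orange, concentric in the side view, with about 6 N of contact while still held. Releasing.

Call:
send_rows:
  motion:
    - {"x":0,"y":0.02,"z":-0.05,"rx":0,"ry":0,"rz":0,"jaw":0}
    - {"x":0,"y":0,"z":0,"rx":0,"ry":0,"rz":0,"jaw":1.0}
    - {"x":0,"y":0,"z":0,"rx":0,"ry":0,"rz":0,"jaw":1.5}
    - {"x":0,"y":0,"z":0,"rx":0,"ry":0,"rz":0,"jaw":2.2}
    - {"x":0,"y":0,"z":0,"rx":0,"ry":0,"rz":0,"jaw":2.5}

```text
clock: 12.55
tool_pos: [0.4865, 0.2404, 0.0731]
eef_rot: [-0.174, 0.965, 0.193, -0.032]
contact_force: [0.7, 0.0, -0.2]
opening: 0.28
finger_force: 0.0
```

Call:
send_rows:
  motion:
    - {"x":0,"y":0,"z":-0.8,"rx":0,"ry":0,"rz":0,"jaw":2.5}
    - {"x":0,"y":0,"z":-1.5,"rx":0,"ry":0,"rz":0,"jaw":2.5}
    - {"x":0,"y":0,"z":-2.5,"rx":0,"ry":0,"rz":0,"jaw":4}
    - {"x":0,"y":0,"z":-3.0,"rx":0,"ry":0,"rz":0,"jaw":5}
    - {"x":0,"y":0,"z":-3.0,"rx":0,"ry":0,"rz":0,"jaw":5}

```text
clock: 13.05
tool_pos: [0.5004, 0.2007, 0.1743]
eef_rot: [-0.174, 0.965, 0.193, -0.032]
contact_force: [0.8, 0.6, 0.4]
opening: 0.53
finger_force: 0.0
```

```bash
python3 - <<'E'
from mv import *
from p2 import up
from meas import *
st=get_state();q=st["q"];print(q.round(2))
qg=np.array([.74,.89,-1.02,2.51,2.22,.94,.95])
v,e=ik(*up(grasp(1),.08),q+.6*(qg-q),.02);print(v.round(2),e)
w=q+.5*(v-q);p,Rt=fk(w);print(p)
w,e=ik(np.array([.50,p[1],.25]),Rt,w,.02)
legs([(w,10),(v,10)])
t=snapshot("top");s=snapshot("side");save(t,"top6.png");save(s,"side6.png")
print(circ(t,big(mask(t["img"],"blue"),(190,270,230,310)),.0795))
for c in("blue","orange"):
    m=big(mask(s["img"],c),(215,270,230,290));ys,xs=np.where(m);print(c,xs.min(),xs.max(),ys.min(),ys.max(),m.sum())
E
```

```text
[ 0.26  0.88 -0.9   1.87  0.44  0.64  1.16]
[ 0.8   0.88 -1.14  2.49  2.1   0.95  1.06] 0.0005320826624447194
[ 0.46593052 -0.02175609  0.13474117]
-> [ 0.64  0.77 -1.23  1.98  0.95  1.02  1.44]
[0.89, -1.43, -1.34] [0.031, 0.003, -0.063] [0.498, 0.178, 0.181]
[0.96, -1.48, -1.3] [0.034, 0.003, -0.061] [0.497, 0.157, 0.187]
[1.03, -1.52, -1.27] [0.037, 0.004, -0.06] [0.496, 0.136, 0.194]
[1.1, -1.56, -1.23] [0.04, 0.004, -0.058] [0.495, 0.114, 0.201]
[1.18, -1.59, -1.2] [0.043, 0.005, -0.057] [0.495, 0.092, 0.208]
[1.26, -1.61, -1.16] [0.046, 0.007, -0.055] [0.495, 0.07, 0.215]
[1.34, -1.63, -1.13] [0.048, 0.008, -0.053] [0.496, 0.047, 0.223]
[1.42, -1.64, -1.1] [0.051, 0.01, -0.051] [0.497, 0.024, 0.231]
[1.5, -1.64, -1.07] [0.053, 0.013, -0.048] [0.499, 0.001, 0.24]
[1.59, -1.64, -1.04] [0.055, 0.015, -0.046] [0.5, -0.022, 0.25]
-> [ 0.8   0.88 -1.14  2.49  2.1   0.95  1.06]
[2.01, -1.48, 1.41] [0.067, 0.018, -0.039] [0.5, -0.047, 0.236]
[1.8, -1.15, 1.32] [0.063, 0.011, -0.042] [0.5, -0.069, 0.224]
[1.57, -0.83, 1.19] [0.06, 0.004, -0.046] [0.5, -0.088, 0.215]
[1.33, -0.53, 1.03] [0.056, -0.003, -0.048] [0.5, -0.104, 0.206]
[1.08, -0.24, 0.86] [0.052, -0.011, -0.05] [0.499, -0.116, 0.199]
[0.81, 0.02, 0.66] [0.048, -0.018, -0.051] [0.497, -0.124, 0.193]
[0.53, 0.27, 0.45] [0.044, -0.026, -0.051] [0.495, -0.129, 0.188]
[0.24, 0.48, 0.22] [0.04, -0.034, -0.051] [0.491, -0.13, 0.184]
[-0.06, 0.67, -0.01] [0.036, -0.041, -0.05] [0.485, -0.128, 0.181]
[-0.36, 0.83, -0.24] [0.033, -0.048, -0.048] [0.478, -0.123, 0.179]
(array([0.47097306, 0.27926271, 0.04650296]), np.int64(96), 229)
blue 222 260 238 261 728
orange 223 261 251 271 280
```

Blue is released and seated, its axis within about 1.5 mm of orange's. On to green.

Call:
send_rows:
  motion:
    - {"x":1.8,"y":-2.9,"z":-2.6,"rx":0.065,"ry":0.006,"rz":-0.124,"jaw":5}
    - {"x":2.1,"y":-3.1,"z":-2.5,"rx":0.077,"ry":0.008,"rz":-0.118,"jaw":5}
    - {"x":2.4,"y":-3.2,"z":-2.4,"rx":0.089,"ry":0.012,"rz":-0.112,"jaw":5}
    - {"x":2.8,"y":-3.3,"z":-2.2,"rx":0.099,"ry":0.018,"rz":-0.104,"jaw":5}
    - {"x":3.1,"y":-3.3,"z":-2.1,"rx":0.108,"ry":0.028,"rz":-0.094,"jaw":5}

```text
clock: 13.65
tool_pos: [0.4961, -0.0219, 0.2449]
eef_rot: [-0.436, 0.899, -0.027, 0.034]
contact_force: [0.4, -0.7, -0.1]
opening: 0.562
finger_force: 0.0
```

Call:
send_rows:
  motion:
    - {"x":2.0,"y":-1.5,"z":1.3,"rx":0.067,"ry":0.018,"rz":-0.04,"jaw":5}
    - {"x":1.8,"y":-1.2,"z":1.3,"rx":0.063,"ry":0.01,"rz":-0.042,"jaw":5}
    - {"x":1.6,"y":-0.8,"z":1.2,"rx":0.06,"ry":0,"rz":-0.046,"jaw":5}
    - {"x":1.3,"y":-0.5,"z":1.0,"rx":0.056,"ry":0,"rz":-0.048,"jaw":5}
    - {"x":1.1,"y":-0.2,"z":0.8,"rx":0.052,"ry":-0.01,"rz":-0.05,"jaw":5}

```text
clock: 14.15
tool_pos: [0.4947, -0.1137, 0.1953]
eef_rot: [-0.525, 0.83, -0.166, 0.086]
contact_force: [0.4, -1.1, -0.4]
opening: 0.564
finger_force: 0.0
```

```bash
python3 - <<'E'
from mv import *
from p2 import up
q=get_state()["q"];print(q.round(2))
v,e=ik(*up(grasp(1),.07),q,.02);print(v.round(2),e)
legs([(v,10)])
E
```

```text
[ 0.45  0.63 -0.66  2.28  1.6   0.57  1.14]
[ 0.71  0.83 -0.95  2.5   2.25  0.86  0.91] 0.000909101031296358
-> [ 0.71  0.83 -0.95  2.5   2.25  0.86  0.91]
[0.7, 0.41, 0.53] [0.008, 0.002, -0.034] [0.485, -0.117, 0.188]
[0.56, 0.36, 0.47] [0.011, -0.002, -0.033] [0.481, -0.122, 0.182]
[0.43, 0.31, 0.41] [0.014, -0.006, -0.031] [0.478, -0.126, 0.177]
[0.3, 0.25, 0.34] [0.016, -0.01, -0.029] [0.476, -0.128, 0.173]
[0.18, 0.19, 0.27] [0.019, -0.014, -0.027] [0.475, -0.13, 0.17]
[0.06, 0.13, 0.2] [0.022, -0.018, -0.025] [0.475, -0.131, 0.168]
[-0.06, 0.06, 0.12] [0.025, -0.021, -0.022] [0.475, -0.13, 0.167]
[-0.16, -0.01, 0.04] [0.027, -0.025, -0.019] [0.475, -0.129, 0.166]
[-0.26, -0.08, -0.04] [0.03, -0.028, -0.016] [0.476, -0.126, 0.167]
[-0.35, -0.16, -0.13] [0.033, -0.03, -0.013] [0.478, -0.123, 0.169]
```

Call:
send_rows:
  motion:
    - {"x":1.2,"y":0.8,"z":1.0,"rx":0.019,"ry":0,"rz":-0.067,"jaw":5}
    - {"x":0.7,"y":0.6,"z":0.7,"rx":0.03,"ry":-0.016,"rz":-0.06,"jaw":5}
    - {"x":0.2,"y":0.3,"z":0.5,"rx":0.041,"ry":-0.032,"rz":-0.052,"jaw":5}
    - {"x":-0.2,"y":0.1,"z":0.2,"rx":0.052,"ry":-0.046,"rz":-0.041,"jaw":5}
    - {"x":-0.6,"y":-0.2,"z":-0.2,"rx":0.063,"ry":-0.058,"rz":-0.029,"jaw":5}

```text
clock: 14.65
tool_pos: [0.4816, -0.1226, 0.1698]
eef_rot: [-0.625, 0.729, -0.211, 0.182]
contact_force: [-0.3, -0.4, -0.9]
opening: 0.568
finger_force: 0.0
```

```bash
python3 - <<'E'
from to import *
from p2 import up
g=up(grasp(1),0)
line(g[0]+[0,0,.025],g[1],5); print(g[1].inv().apply([0,0,-2.5]).round(2), ik(*g,get_state()["q"],.01))
E
```

```text
pos [ 0.4816 -0.1226  0.1698] q [ 0.65  0.8  -0.85  2.52  2.34  0.83  0.81] F [-0.3 -0.4 -0.9] open 0.568 simq [ 0.64  0.93 -0.84  2.53  2.41  0.96  0.78]
[0.02, 0.56, 0.74] [0.0, 0.0, -0.0]
[0.02, 0.56, 0.74] [0.0, 0.0, -0.0]
[0.02, 0.56, 0.74] [0.0, 0.0, -0.0]
[0.02, 0.56, 0.74] [0.0, 0.0, -0.0]
[0.02, 0.56, 0.74] [0.0, 0.0, -0.0]
[-0.    1.34  2.11] (array([ 0.64809178,  1.02677518, -0.87025314,  2.54      ,  2.42151222,
        1.05740227,  0.80243963]), np.float64(0.0005008293516572254))
```

```bash
python3 - <<'E'
from to import *
p=grasp(1)[0]; q=get_state()["q"]
Rt=frame(YAW,np.radians(28.5))*FL
print(ik(p,Rt,q,.01)[0].round(3),ik(p+[0,0,.1],Rt,q,.01)[0].round(3))
line(p+[0,0,.025],Rt,5); print(Rt.inv().apply([0,0,-2.5]).round(2))
E
```

```text
[ 0.622  0.961 -0.797  2.486  2.377  0.893  0.826] [ 0.636  0.651 -0.757  2.423  2.172  0.556  0.97 ]
pos [ 0.4816 -0.1226  0.1698] q [ 0.65  0.8  -0.85  2.52  2.34  0.83  0.81] F [-0.3 -0.4 -0.9] open 0.568 simq [ 0.63  0.89 -0.8   2.48  2.33  0.82  0.85]
[0.02, 0.56, 0.74] [-0.014, 0.0, -0.0]
[0.02, 0.55, 0.74] [-0.014, 0.0, -0.0]
[0.02, 0.54, 0.75] [-0.014, 0.0, -0.0]
[0.02, 0.53, 0.76] [-0.014, 0.0, -0.0]
[0.02, 0.52, 0.77] [-0.014, 0.0, -0.0]
[0.   1.19 2.2 ]
```

Better margin on j4 with 28.5° of tilt.

Call:
send_rows:
  motion:
    - {"x":0,"y":0.5,"z":0.7,"rx":-0.014,"ry":0,"rz":0,"jaw":5}
    - {"x":0,"y":0.5,"z":0.7,"rx":-0.014,"ry":0,"rz":0,"jaw":5}
    - {"x":0.1,"y":0.5,"z":0.8,"rx":-0.014,"ry":0,"rz":0,"jaw":5}
    - {"x":0,"y":0.6,"z":0.8,"rx":-0.014,"ry":0,"rz":0,"jaw":5}
    - {"x":0,"y":0.6,"z":0.8,"rx":-0.014,"ry":0,"rz":0,"jaw":5}

```text
clock: 15.15
tool_pos: [0.4785, -0.1236, 0.1229]
eef_rot: [-0.631, 0.737, -0.186, 0.158]
contact_force: [-0.2, -0.3, -0.3]
opening: 0.568
finger_force: 0.0
```

```bash
python3 - <<'E'
from to import *
from meas import *
p=grasp(1)[0]
line(p,frame(YAW,np.radians(28.5))*FL,5)
t=snapshot("top");save(t,"top7.png")
m=big(mask(t["img"],"green"),(395,460,240,310));ys,xs=np.where(m);print(xs.min(),xs.max(),ys.min(),ys.max())
E
```

```text
pos [ 0.4785 -0.1236  0.1229] q [ 0.63  0.89 -0.81  2.5   2.33  0.84  0.83] F [-0.2 -0.3 -0.3] open 0.568 simq [ 0.62  0.96 -0.8   2.49  2.38  0.89  0.83]
[-0.01, 0.24, 0.42] [0.001, -0.001, -0.0]
[-0.01, 0.25, 0.42] [0.001, -0.001, -0.0]
[-0.01, 0.25, 0.42] [0.001, -0.001, -0.0]
[-0.01, 0.25, 0.42] [0.001, -0.001, -0.0]
[-0.01, 0.25, 0.42] [0.001, -0.001, -0.0]
405 428 260 275
```

Call:
send_rows:
  motion:
    - {"x":0,"y":0.3,"z":0.5,"rx":0,"ry":0,"rz":0,"jaw":5}
    - {"x":0,"y":0.3,"z":0.5,"rx":0,"ry":0,"rz":0,"jaw":5}
    - {"x":0,"y":0.3,"z":0.5,"rx":0,"ry":0,"rz":0,"jaw":5}
    - {"x":0,"y":0.3,"z":0.5,"rx":0,"ry":0,"rz":0,"jaw":5}
    - {"x":0,"y":0,"z":0,"rx":0,"ry":0,"rz":0,"jaw":5}

```text
clock: 15.7
tool_pos: [0.4764, -0.1235, 0.0994]
eef_rot: [-0.63, 0.737, -0.185, 0.158]
contact_force: [0.1, -0.1, 0.1]
opening: 0.568
finger_force: 0.0
```

Call:
send_rows:
  motion:
    - {"x":0,"y":0,"z":0,"rx":0,"ry":0,"rz":0,"jaw":0}
    - {"x":0,"y":0,"z":0,"rx":0,"ry":0,"rz":0,"jaw":0}
    - {"x":0,"y":0,"z":0,"rx":0,"ry":0,"rz":0,"jaw":0}
    - {"x":0,"y":0,"z":0,"rx":0,"ry":0,"rz":0,"jaw":0}
    - {"x":0,"y":0,"z":0,"rx":0,"ry":0,"rz":0,"jaw":0}

```text
clock: 16.2
tool_pos: [0.4769, -0.1237, 0.1005]
eef_rot: [-0.63, 0.737, -0.186, 0.159]
contact_force: [-0.1, 1.1, -0.7]
opening: 0.135
finger_force: 0.0
```

Call:
send_rows:
  motion:
    - {"x":0,"y":0,"z":0,"rx":0,"ry":0,"rz":0,"jaw":0}
    - {"x":0,"y":0,"z":0,"rx":0,"ry":0,"rz":0,"jaw":0}
    - {"x":0,"y":0,"z":0,"rx":0,"ry":0,"rz":0,"jaw":0}
    - {"x":0,"y":0,"z":0,"rx":0,"ry":0,"rz":0,"jaw":0}
    - {"x":0,"y":0,"z":0,"rx":0,"ry":0,"rz":0,"jaw":0}

```text
clock: 16.7
tool_pos: [0.4777, -0.1237, 0.1008]
eef_rot: [-0.63, 0.737, -0.187, 0.159]
contact_force: [2.6, -0.1, 2.4]
opening: 0.048
finger_force: 24.9
```

Call:
send_rows:
  motion:
    - {"x":0,"y":-0.5,"z":-1.0,"rx":0,"ry":0,"rz":0,"jaw":0}
    - {"x":0,"y":-0.8,"z":-1.5,"rx":0,"ry":0,"rz":0,"jaw":0}
    - {"x":0,"y":-0.9,"z":-1.7,"rx":0,"ry":0,"rz":0,"jaw":0}
    - {"x":0,"y":-0.9,"z":-1.7,"rx":0,"ry":0,"rz":0,"jaw":0}
    - {"x":0,"y":-0.9,"z":-1.7,"rx":0,"ry":0,"rz":0,"jaw":0}

```text
clock: 17.2
tool_pos: [0.474, -0.1231, 0.1859]
eef_rot: [-0.631, 0.737, -0.184, 0.158]
contact_force: [-0.2, -0.5, -1.7]
opening: 0.043
finger_force: 24.8
```

```bash
python3 - <<'E'
from mv import *
q=get_state()["q"];print(q.round(2))
t=place(np.radians(290),.21,orx=np.array([.4755,.2815])); v,e=ik(t[0],t[1]*FL,np.array([.35,1.09,-1.38,1.86,.9,.94,.63])*.5+.5*np.array([.17,.89,-.87,1.89,.45,.58,1.08]),.02)
print(v.round(2),e)
w=q+.5*(v-q); p,Rt=fk(w);print(p); m,e=ik(np.array([.50,p[1],.25]),Rt,w,.02); print(m.round(2),e)
legs([(m,10),(v,10)])
E
```

```text
[ 0.64  0.69 -0.79  2.46  2.2   0.62  0.93]
[ 0.28  0.94 -1.15  1.84  0.66  0.78  0.86] 2.2051075207492336e-05
[0.52639358 0.00631764 0.16326548]
[ 0.58  0.67 -1.14  2.13  1.14  0.77  1.12] 0.0003947336938574634
-> [ 0.58  0.67 -1.14  2.13  1.14  0.77  1.12]
[-0.52, -1.15, -0.02] [-0.001, 0.018, 0.063] [0.478, -0.118, 0.19]
[-0.74, -0.93, -0.14] [-0.006, 0.014, 0.063] [0.487, -0.113, 0.195]
[-0.94, -0.69, -0.26] [-0.011, 0.011, 0.063] [0.494, -0.105, 0.201]
[-1.11, -0.42, -0.38] [-0.016, 0.008, 0.063] [0.5, -0.096, 0.207]
[-1.26, -0.14, -0.5] [-0.022, 0.006, 0.062] [0.504, -0.084, 0.213]
[-1.39, 0.17, -0.62] [-0.027, 0.003, 0.061] [0.506, -0.07, 0.219]
[-1.49, 0.48, -0.74] [-0.033, 0.001, 0.059] [0.507, -0.054, 0.226]
[-1.56, 0.81, -0.85] [-0.039, -0.001, 0.057] [0.506, -0.036, 0.233]
[-1.6, 1.15, -0.95] [-0.045, -0.002, 0.054] [0.504, -0.016, 0.241]
[-1.62, 1.49, -1.05] [-0.05, -0.004, 0.051] [0.5, 0.006, 0.25]
-> [ 0.28  0.94 -1.15  1.84  0.66  0.78  0.86]
[-1.64, 1.42, 0.71] [-0.051, -0.003, 0.054] [0.503, 0.028, 0.243]
[-1.55, 1.56, 0.73] [-0.052, 0.001, 0.053] [0.504, 0.05, 0.237]
[-1.45, 1.69, 0.76] [-0.052, 0.004, 0.053] [0.505, 0.073, 0.232]
[-1.33, 1.81, 0.8] [-0.052, 0.008, 0.053] [0.505, 0.096, 0.226]
[-1.21, 1.91, 0.83] [-0.052, 0.011, 0.052] [0.505, 0.12, 0.222]
[-1.08, 2.0, 0.88] [-0.052, 0.015, 0.052] [0.503, 0.144, 0.217]
[-0.94, 2.07, 0.92] [-0.052, 0.018, 0.052] [0.501, 0.168, 0.213]
[-0.8, 2.12, 0.97] [-0.051, 0.022, 0.052] [0.498, 0.192, 0.21]
[-0.66, 2.16, 1.02] [-0.049, 0.025, 0.053] [0.494, 0.217, 0.207]
[-0.52, 2.19, 1.08] [-0.048, 0.028, 0.053] [0.49, 0.241, 0.204]
```

Call:
send_rows:
  motion:
    - {"x":-0.5,"y":-1.2,"z":-0.1,"rx":0,"ry":0.018,"rz":0.063,"jaw":0}
    - {"x":-0.7,"y":-0.9,"z":-0.2,"rx":-0.006,"ry":0.014,"rz":0.063,"jaw":0}
    - {"x":-0.9,"y":-0.7,"z":-0.3,"rx":-0.011,"ry":0.011,"rz":0.063,"jaw":0}
    - {"x":-1.1,"y":-0.4,"z":-0.4,"rx":-0.016,"ry":0.008,"rz":0.063,"jaw":0}
    - {"x":-1.3,"y":-0.1,"z":-0.5,"rx":-0.022,"ry":0.006,"rz":0.062,"jaw":0}

```text
clock: 17.7
tool_pos: [0.5095, -0.0857, 0.2161]
eef_rot: [-0.505, 0.836, -0.154, 0.148]
contact_force: [-0.4, 0.0, -0.8]
opening: 0.046
finger_force: 24.8
```

Call:
send_rows:
  motion:
    - {"x":-1.4,"y":0.2,"z":-0.6,"rx":-0.027,"ry":0.003,"rz":0.061,"jaw":0}
    - {"x":-1.5,"y":0.5,"z":-0.7,"rx":-0.033,"ry":0,"rz":0.059,"jaw":0}
    - {"x":-1.6,"y":0.8,"z":-0.9,"rx":-0.039,"ry":0,"rz":0.057,"jaw":0}
    - {"x":-1.6,"y":1.2,"z":-1.0,"rx":-0.045,"ry":-0.002,"rz":0.054,"jaw":0}
    - {"x":-1.6,"y":1.5,"z":-1.0,"rx":-0.05,"ry":-0.004,"rz":0.051,"jaw":0}

```text
clock: 18.2
tool_pos: [0.5047, 0.0062, 0.2531]
eef_rot: [-0.395, 0.909, -0.049, 0.122]
contact_force: [0.6, 0.2, -1.5]
opening: 0.047
finger_force: 24.8
```

Call:
send_rows:
  motion:
    - {"x":-1.6,"y":1.4,"z":0.7,"rx":-0.051,"ry":0,"rz":0.054,"jaw":0}
    - {"x":-1.6,"y":1.6,"z":0.7,"rx":-0.052,"ry":0,"rz":0.053,"jaw":0}
    - {"x":-1.5,"y":1.7,"z":0.8,"rx":-0.052,"ry":0.004,"rz":0.053,"jaw":0}
    - {"x":-1.3,"y":1.8,"z":0.8,"rx":-0.052,"ry":0.008,"rz":0.053,"jaw":0}
    - {"x":-1.2,"y":1.9,"z":0.8,"rx":-0.052,"ry":0.011,"rz":0.052,"jaw":0}

```text
clock: 18.7
tool_pos: [0.5097, 0.1194, 0.224]
eef_rot: [-0.285, 0.953, 0.081, 0.065]
contact_force: [-0.1, -0.1, 0.0]
opening: 0.045
finger_force: 24.8
```

Call:
send_rows:
  motion:
    - {"x":-1.1,"y":2.0,"z":0.9,"rx":-0.052,"ry":0.015,"rz":0.052,"jaw":0}
    - {"x":-0.9,"y":2.1,"z":0.9,"rx":-0.052,"ry":0.018,"rz":0.052,"jaw":0}
    - {"x":-0.8,"y":2.1,"z":1.0,"rx":-0.051,"ry":0.022,"rz":0.052,"jaw":0}
    - {"x":-0.7,"y":2.2,"z":1.0,"rx":-0.049,"ry":0.025,"rz":0.053,"jaw":0}
    - {"x":-0.5,"y":2.2,"z":1.1,"rx":-0.048,"ry":0.028,"rz":0.053,"jaw":0}

```text
clock: 19.2
tool_pos: [0.4952, 0.241, 0.2065]
eef_rot: [-0.169, 0.966, 0.192, -0.035]
contact_force: [-0.5, 0.6, -0.8]
opening: 0.05
finger_force: 24.8
```

```bash
python3 - <<'E'
from to import *
from meas import *
t=place(np.radians(290),.145); line(t[0],t[1]*FL,5)
st=get_state()
t=snapshot("top");s=snapshot("side");save(t,"top8.png");save(s,"side8.png")
for z in(0,.003): print(circ(t,big(mask(t["img"],"green"),(150,300,180,320)),st["tool_pos"][2]+.0055+z))
m=big(mask(s["img"],"green"),(190,290,140,260));ys,xs=np.where(m);print(xs.min(),xs.max(),ys.min(),ys.max(),m.sum())
for y in(ys.max()-1,ys.max()-4): r=xs[ys==y];print(y,r.min(),r.max())
a=cv2.resize(cv2.imread("pics/top8.png")[190:320,140:310],(400,306)); b=cv2.resize(cv2.imread("pics/side8.png")[140:300,150:350],(400,320))[:306]
cv2.imwrite("pics/c8.png",np.hstack([a,b]))
E
```

```text
pos [0.4952 0.241  0.2065] q [ 0.21  0.85 -0.94  1.83  0.42  0.69  1.08] F [-0.5  0.6 -0.8] open 0.05 simq [ 0.15  0.92 -0.85  1.9   0.5   0.54  1.05]
[0.17, -0.48, 1.25] [-0.0, -0.0, -0.001]
[0.17, -0.48, 1.25] [-0.0, -0.0, -0.001]
[0.17, -0.48, 1.25] [-0.0, -0.0, -0.001]
[0.17, -0.48, 1.25] [-0.0, -0.0, -0.001]
[0.17, -0.49, 1.25] [-0.0, -0.0, -0.001]
(array([0.4796099 , 0.28199925, 0.04583396]), np.int64(97), 188)
(array([0.47920453, 0.28127596, 0.0457475 ]), np.int64(97), 188)
215 255 187 216 763
215 230 241
212 230 243
```

View pics/c8.png

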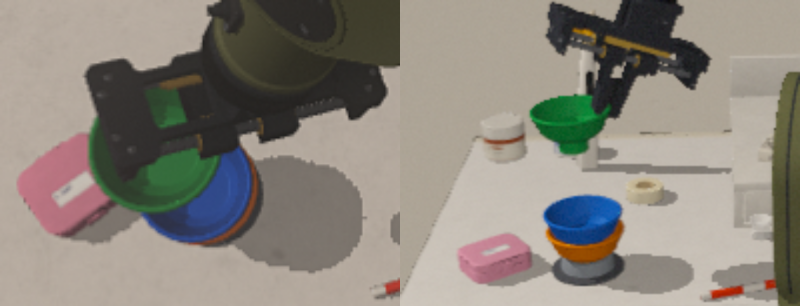

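Green is held open side up at about crop (150,150) in the top view, with the blue and orange nest below right. The measured offset to blue is about 8.5 mm in x and 2.5 mm in y, which I'll correct while descending.

Call:
send_rows:
  motion:
    - {"x":0.4,"y":-0.7,"z":1.8,"rx":0,"ry":0,"rz":0,"jaw":0}
    - {"x":0.3,"y":-0.7,"z":1.8,"rx":0,"ry":0,"rz":0,"jaw":0}
    - {"x":0.2,"y":-0.8,"z":1.8,"rx":0,"ry":0,"rz":0,"jaw":0}
    - {"x":0,"y":-0.8,"z":1.8,"rx":0,"ry":0,"rz":0,"jaw":0}
    - {"x":0,"y":-0.7,"z":1.6,"rx":0,"ry":0,"rz":0,"jaw":0}

```text
clock: 19.8
tool_pos: [0.4876, 0.2353, 0.1107]
eef_rot: [-0.17, 0.966, 0.19, -0.033]
contact_force: [0.3, -0.5, -1.1]
opening: 0.048
finger_force: 24.8
```

```bash
python3 - <<'E'
from meas import *
st=get_state();print(st["tool_pos"].round(4),st["contact_force"].round(2),st["q"].round(2),st["moment"].round(2))
t=snapshot("top");zr=st["tool_pos"][2]+.0055
print(zr,circ(t,big(mask(t["img"],"green"),(150,300,210,320)),zr))
E
```

```text
[0.4876 0.2353 0.1107] [ 0.32 -0.45 -1.13] [ 0.14  0.96 -0.81  1.92  0.55  0.48  1.04] [-0.34 -0.16 -0.02]
0.11622926767309102 (array([0.47229053, 0.27642786, 0.04599428]), np.int64(88), 162)
```

Call:
send_rows:
  motion:
    - {"x":0,"y":0.14,"z":0.06,"rx":0,"ry":0,"rz":0,"jaw":0}
    - {"x":0,"y":0.06,"z":0.25,"rx":0,"ry":0,"rz":0,"jaw":0}
    - {"x":0,"y":-0.08,"z":0.18,"rx":0,"ry":0,"rz":0,"jaw":0}
    - {"x":0,"y":-0.08,"z":0.18,"rx":0,"ry":0,"rz":0,"jaw":0}
    - {"x":0,"y":-0.08,"z":0.18,"rx":0,"ry":0,"rz":0,"jaw":0}

```text
clock: 20.35
tool_pos: [0.4879, 0.2398, 0.1044]
eef_rot: [-0.17, 0.966, 0.191, -0.032]
contact_force: [-0.1, 0.9, -1.0]
opening: 0.047
finger_force: 24.8
```

Call:
send_rows:
  motion:
    - {"x":0,"y":-0.04,"z":0.09,"rx":0,"ry":0,"rz":0,"jaw":0}
    - {"x":0,"y":-0.04,"z":0.09,"rx":0,"ry":0,"rz":0,"jaw":0}
    - {"x":0,"y":0,"z":0,"rx":0,"ry":0,"rz":0,"jaw":0}
    - {"x":0,"y":0,"z":0,"rx":0,"ry":0,"rz":0,"jaw":0}
    - {"x":0,"y":0,"z":0,"rx":0,"ry":0,"rz":0,"jaw":0}

```text
clock: 20.85
tool_pos: [0.4877, 0.2398, 0.1022]
eef_rot: [-0.17, 0.966, 0.191, -0.032]
contact_force: [-0.8, -0.0, -1.5]
opening: 0.048
finger_force: 24.8
```

Call:
send_rows:
  motion:
    - {"x":0,"y":-0.04,"z":0.09,"rx":0,"ry":0,"rz":0,"jaw":0}
    - {"x":0,"y":0,"z":0,"rx":0,"ry":0,"rz":0,"jaw":0}
    - {"x":0,"y":-0.04,"z":0.09,"rx":0,"ry":0,"rz":0,"jaw":0}
    - {"x":0,"y":0,"z":0,"rx":0,"ry":0,"rz":0,"jaw":0}
    - {"x":0,"y":0,"z":0,"rx":0,"ry":0,"rz":0,"jaw":0}

```text
clock: 21.35
tool_pos: [0.4877, 0.2396, 0.1001]
eef_rot: [-0.17, 0.966, 0.191, -0.032]
contact_force: [-0.5, -0.1, -0.5]
opening: 0.045
finger_force: 24.8
```

Call:
send_rows:
  motion:
    - {"x":0,"y":-0.04,"z":0.09,"rx":0,"ry":0,"rz":0,"jaw":0}
    - {"x":0,"y":0,"z":0,"rx":0,"ry":0,"rz":0,"jaw":0}
    - {"x":0,"y":0,"z":0,"rx":0,"ry":0,"rz":0,"jaw":0}
    - {"x":0,"y":0,"z":0,"rx":0,"ry":0,"rz":0,"jaw":0}
    - {"x":0,"y":0,"z":0,"rx":0,"ry":0,"rz":0,"jaw":0}

```text
clock: 21.85
tool_pos: [0.4878, 0.2397, 0.0993]
eef_rot: [-0.17, 0.966, 0.191, -0.032]
contact_force: [0.6, -0.7, 1.4]
opening: 0.049
finger_force: 24.9
```

Call:
send_rows:
  motion:
    - {"x":0,"y":-0.02,"z":0.05,"rx":0,"ry":0,"rz":0,"jaw":0}
    - {"x":0,"y":0,"z":0,"rx":0,"ry":0,"rz":0,"jaw":0}
    - {"x":0,"y":0,"z":0,"rx":0,"ry":0,"rz":0,"jaw":0}
    - {"x":0,"y":0,"z":0,"rx":0,"ry":0,"rz":0,"jaw":0}
    - {"x":0,"y":0,"z":0,"rx":0,"ry":0,"rz":0,"jaw":0}

```text
clock: 22.35
tool_pos: [0.4879, 0.2396, 0.0988]
eef_rot: [-0.17, 0.966, 0.191, -0.032]
contact_force: [0.1, -2.2, 4.7]
opening: 0.048
finger_force: 25.1
```

```bash
python3 - <<'E'
from meas import *
st=get_state();print(st["tool_pos"].round(4),st["contact_force"].round(2),st["moment"].round(2))
t=snapshot("top");print(circ(t,big(mask(t["img"],"green"),(150,300,210,320)),.1025))
s=snapshot("side")
for c in("green","blue","orange"):
    m=big(mask(s["img"],c),(205,275,215,290));ys,xs=np.where(m);print(c,xs.min(),xs.max(),ys.min(),ys.max(),m.sum())
E
```

```text
[0.4879 0.2396 0.0988] [ 0.14 -2.22  4.66] [-0.29 -0.01  0.02]
(array([0.47452614, 0.28206729, 0.04685435]), np.int64(74), 140)
green 221 259 229 253 690
blue 222 259 242 261 289
orange 223 260 250 271 280
```

Green is in contact at about 5.5 N and still held. Releasing and backing away.

Call:
send_rows:
  motion:
    - {"x":0,"y":0.02,"z":-0.03,"rx":0,"ry":0,"rz":0,"jaw":0}
    - {"x":0,"y":0,"z":0,"rx":0,"ry":0,"rz":0,"jaw":1.0}
    - {"x":0,"y":0,"z":0,"rx":0,"ry":0,"rz":0,"jaw":1.5}
    - {"x":0,"y":0,"z":0,"rx":0,"ry":0,"rz":0,"jaw":2.2}
    - {"x":0,"y":0,"z":0,"rx":0,"ry":0,"rz":0,"jaw":2.5}

```text
clock: 22.95
tool_pos: [0.4875, 0.2397, 0.0988]
eef_rot: [-0.17, 0.966, 0.191, -0.033]
contact_force: [0.1, -0.6, -0.7]
opening: 0.285
finger_force: 0.0
```

Call:
send_rows:
  motion:
    - {"x":0,"y":0,"z":-0.8,"rx":0,"ry":0,"rz":0,"jaw":2.5}
    - {"x":0,"y":0,"z":-1.5,"rx":0,"ry":0,"rz":0,"jaw":2.5}
    - {"x":0,"y":0,"z":-2.5,"rx":0,"ry":0,"rz":0,"jaw":3}
    - {"x":0,"y":0,"z":-3.0,"rx":0,"ry":0,"rz":0,"jaw":3}
    - {"x":0,"y":0,"z":-3.0,"rx":0,"ry":0,"rz":0,"jaw":3}

```text
clock: 23.45
tool_pos: [0.5013, 0.2004, 0.2002]
eef_rot: [-0.17, 0.966, 0.191, -0.033]
contact_force: [0.9, 0.4, 0.1]
opening: 0.339
finger_force: 0.0
```

```bash
python3 - <<'E'
from meas import *
t=snapshot("top");s=snapshot("side");save(t,"top9.png");save(s,"side9.png")
print(circ(t,big(mask(t["img"],"green"),(180,290,220,320)),.1025))
for c in("green","blue","orange"):
    m=big(mask(s["img"],c),(205,275,215,290));ys,xs=np.where(m);print(c,xs.min(),xs.max(),ys.min(),ys.max(),m.sum())
a=cv2.resize(t["img"][160:330,140:360,::-1],(400,309)); b=cv2.resize(s["img"][200:300,160:290,::-1],(400,308));cv2.imwrite("pics/c9.png",np.hstack([a[:300],b[:300]]))
E
```

```text
(array([0.47462968, 0.28100273, 0.04654167]), np.int64(81), 175)
green 221 259 229 253 734
blue 222 259 242 261 290
orange 224 261 251 270 274
```

View pics/c9.png

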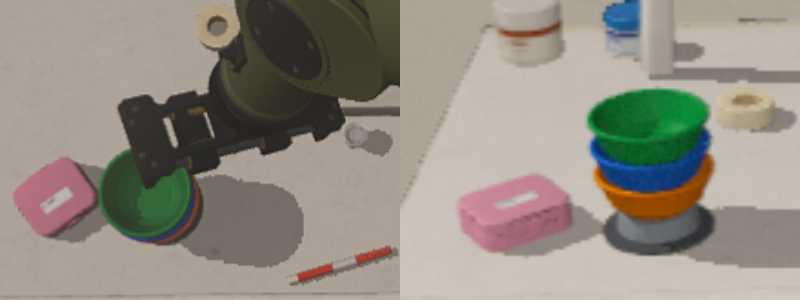

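The side crop shows green, blue and orange stacked level with even spacing (axes within about 4 mm), and the bystanders have not moved. Handing in.

```bash
python3 -c "
from plant import *
print(finish_job())"
```

```text
the job is handed in; nothing more can be done
None
```

The blue cover is nested in the orange and the green in the blue, open side up and level with axes within about 4 mm in the final pictures; the job was handed in at about 23.6 s, but no verdict came back.

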